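# Block up the power-module crate and jog it

## Robot

A 7-joint arm with a two-finger parallel gripper is mounted at the origin on the work surface. World frame = base frame: x ahead of the robot, y to its left, z up, the work surface at z = 0. Lengths are in mm, angles in rad, forces in N, time in s.
With the tool pointing down it reaches from about 425 to 925 mm from the base axis. Payload 6.8 kg.
Tool frame: the origin (TCP) lies between the finger pads; the fingertips stand nose_length ahead of it and the grasp point (between the pads) lies 5 mm behind it (nose_length is the distance from the TCP to the fingertips, in mm); z points along the fingers, x is the direction in which the jaws open and shut, and the axes are right-handed (so a half turn about z gives the same grasp; the last joint's range is limited). The gripper opens to 88 mm and grips with 3 to 60 N. Pads are 20 mm wide; open, the fingers measure 115 mm over their backs; the gripper's body (75 mm by 178 mm) begins 61 mm behind the grasp point.
Start: joints at [-1.278, 0.477, 0.022, 1.555, -0.011, 1.109, -0.083], TCP at [263.353, 621.524, 236.664] pointing down, gripper open.
Joint ranges: [-2.96, 2.96], [-0.34, 2.1], [-1.41, 1.46], [0.24, 2.44], [-1.37, 4.51], [0.17, 1.92], [-2.96, 2.96]. Speed limits (rad/s): [2.39, 2.39, 3.14, 3.14, 3.14, 3.14, 3.14].

## Interface

Orientations are given as a unit quaternion [w, x, y, z].
In Python, from plant import * gives the robot as it stands. The module is installed in compiled form; this text tells all that it offers.
- The arm moves only by the shell command python3 -m handwheel 'ROWS' [FORCE]. ROWS is JSON, a list of rows, each an object with "fingers": the opening, from 0 (shut) to 1 (fully open); "linear": the shift along the tool's x, y, z in m, a list of three; "rot": the turn, a rotation vector about the tool's x, y, z in units of 6 degrees (1.0 is 6 degrees), a list of three. In form: [{"fingers": fingers, "linear": [x, y, z], "rot": [ax, ay, az]}, ...]. A call has 1 to 10 rows; each row shifts and turns the commanded pose from where the row before left it, along the tool's axes as they then stand; what a row does not reach is not made up. A row lasts 1/10 s, in which the tool goes at most 50 mm and 8.59 degrees, less where a joint would pass 70% of its speed; a pose out of reach is approached as far as the arm can. A call with a gripper value outside its range is refused whole. The fingers move at their own pace and stop on an object; FORCE is the grip in N (left out, the last holds). Time passes only in rows, so rows that do not move let the fingers close. It gives the time, the measured TCP pose, the force and the opening at its end, in the units of the state.
- observe(): the state, without advancing time (a new reading comes with each control period).
- snapshot(name): name is "scene" or "top" or "wrist"; returns the picture (420x560x3 uint8, red, green, blue); there is no depth.
- get_calibration(name): a dict with "fx", "fy", "cx", "cy" (pixels), "origin" and "attitude" of the camera in the world. Camera axes: x right, y up, looking along -z (the intrinsics and any distortion apply to the point x, -y, -z); pixel columns grow to the right and rows downward; lengths in mm; the calibration is good to about 2 mm. A picture is of the moment at which its call begins: read the wrist's pose just before it. get_calibration takes no time and is no camera call; for the wrist camera it gives the pose at the moment of the call.
- job_done(): hands the job in, once; it reports no verdict.
The state is a dict: "clock": time; "q": joint angles; "joint_velocities": joint speeds; "tau": joint torques, N m; "ee_pos": TCP position; "tcp_rot": TCP orientation; "wrist_force": force on the tool from outside, world axes, zero at the start; "wrist_torque": the same for the moment, N m; "finger_gap": finger opening in mm.
Only numpy, scipy, OpenCV 4.12 (cv2) and the standard library are available. Lean on these libraries where they do the work, as an engineer would, in place of code of your own. Each camera call takes 0.05 s, during which the arm holds its last target.

## Task

Pack the power module that is still on the bench into an empty bay of the plywood crate beside the ones already there, then fill every leftover gap with the blue foam bricks so that each of the three bays is full from end to end: one module or long brick plus one short brick, all standing flat on the crate floor (a packed module that sits midway along its bay has to be moved up to an end first). When the crate is full, press the yellow pedal right down to its stop for a moment to jog the crate, let it spring back up, and leave with everything still snug in its bay and the other things on the bench undisturbed.

Things in the scene. Friction and masses are not known exactly. Their poses are not given: they have to be found in the camera images.
- crate: open plywood transit crate, 204 (x) x 186 (y) x 52 mm high, on a dark jog table; its underside is 20 mm above the bench. Origin: centre of the underside. Floor and walls 6 mm thick; two full-height dividers make three bays along x. It slides 10 mm to its own +y as the pedal goes down and comes back with it
- bay1 (a point): centre of the inner floor of the bay at crate y = -60 mm (6 mm above the crate's underside). Each bay is 192 long (x) x 54 wide (y) x 46 mm deep; a module or long brick (124) and a short brick (60) fill its length with 8 mm to spare
- bay2 (a point): the same for the middle bay, at crate y = 0
- bay3 (a point): the same for the bay at crate y = +60 mm
- pedal (a joint): angle of the spring pedal: 0 up, 0.30 rad fully down on its stop; about 10 N on the pad starts it and about 16 N holds it at the stop; springs back when let go
- pedal_pad (a point): centre of the top of the black rubber pad near the free end of the yellow pedal (pad 56 x 62 mm), the place to press; the pad sits about 65 mm above the bench when up and goes down about 26 mm. Its x axis is level when up and points from the free end to the hinge, about 83 mm away. The grey base, fixed to the bench, is 150 x 90 mm
- packed1: already in the crate, standing on the floor of a bay but anywhere along its length (or absent): black power module, body 124 (x) x 48 (y) x 44 mm high, green board edge, brass studs 4 mm high; on top, centred along x, an aluminium heat-sink rib 96 long, 20 wide, 40 mm high to grip (top 84 mm above the underside); about 0.3 kg; origin at the centre of the underside, z up
- packed2: already in the crate, standing on the floor of a bay but anywhere along its length (or absent): black power module, body 124 (x) x 48 (y) x 44 mm high, green board edge, brass studs 4 mm high; on top, centred along x, an aluminium heat-sink rib 96 long, 20 wide, 40 mm high to grip (top 84 mm above the underside); about 0.3 kg; origin at the centre of the underside, z up
- packed3: already in the crate, standing on the floor of a bay but anywhere along its length (or absent): black power module, body 124 (x) x 48 (y) x 44 mm high, green board edge, brass studs 4 mm high; on top, centred along x, an aluminium heat-sink rib 96 long, 20 wide, 40 mm high to grip (top 84 mm above the underside); about 0.3 kg; origin at the centre of the underside, z up
- module: still on the bench, to be packed: black power module, body 124 (x) x 48 (y) x 44 mm high, green board edge, brass studs 4 mm high; on top, centred along x, an aluminium heat-sink rib 96 long, 20 wide, 40 mm high to grip (top 84 mm above the underside); about 0.3 kg; origin at the centre of the underside, z up
- long_brick: long blue foam brick (left over on the bench when modules already take all three bays): body 124 (x) x 48 (y) x 44 mm high with a grip rib on top, centred and along x, 112 long, 20 wide, 40 mm high (top 84 mm above the underside); about 100 g; origin at the centre of the underside, x along its length, z up
- short1: short blue foam brick: body 60 (x) x 48 (y) x 44 mm high with a grip rib on top, centred and along x, 48 long, 20 wide, 40 mm high (top 84 mm above the underside); about 50 g; origin at the centre of the underside, x along its length, z up
- short2: short blue foam brick: body 60 (x) x 48 (y) x 44 mm high with a grip rib on top, centred and along x, 48 long, 20 wide, 40 mm high (top 84 mm above the underside); about 50 g; origin at the centre of the underside, x along its length, z up
- short3: short blue foam brick: body 60 (x) x 48 (y) x 44 mm high with a grip rib on top, centred and along x, 48 long, 20 wide, 40 mm high (top 84 mm above the underside); about 50 g; origin at the centre of the underside, x along its length, z up
- dish: bystander: stainless steel parts dish, 100 mm across, 28 mm high; origin at the centre of its underside
- bit_case: bystander: closed red bit case, 170 x 110 x 36 mm; origin at the centre of its underside
- driver: bystander: orange-handled screwdriver, 180 mm long, lying; origin at the centre of its underside line
- flux: bystander: small white bottle, 44 mm across, 110 mm high; origin at the centre of its underside
- tape: bystander: yellow tape roll lying flat, 100 mm across, 24 mm high; origin at the centre of its underside
There are look-alikes about, which are no part of the job. What is shaped like the module but pink is not meant.

How it is judged (in metres and radians):
On the way, in this order (a step that is already met when the one before it is completed fails the run):
1. every bay holds a module or the long brick and one short brick, all modules are in the crate, all flat on its floor (x of module in the frame of crate between -0.09 and 0.09 m and z of each of module, packed1, packed2, packed3, short1, short2, short3 in the frame of crate below 0.012 m and angle between each of module, packed1, packed2, packed3, short1, short2, short3's own z axis and vertical below 0.12 rad and x of packed1 in the frame of crate between -0.09 and 0.09 m and x of packed2 in the frame of crate between -0.09 and 0.09 m and x of packed3 in the frame of crate between -0.09 and 0.09 m and x of short1 in the frame of crate between -0.09 and 0.09 m and x of short2 in the frame of crate between -0.09 and 0.09 m and x of short3 in the frame of crate between -0.09 and 0.09 m and (y of short1 in the frame of bay1 between -0.008 and 0.008 m or y of short2 in the frame of bay1 between -0.008 and 0.008 m or y of short3 in the frame of bay1 between -0.008 and 0.008 m) and (y of module in the frame of bay1 between -0.008 and 0.008 m or y of packed1 in the frame of bay1 between -0.008 and 0.008 m or y of packed2 in the frame of bay1 between -0.008 and 0.008 m or y of packed3 in the frame of bay1 between -0.008 and 0.008 m or (y of long_brick in the frame of bay1 between -0.008 and 0.008 m and x of long_brick in the frame of crate between -0.09 and 0.09 m and z of long_brick in the frame of crate below 0.012 m and angle between long_brick's own z axis and vertical below 0.12 rad)) and (y of short1 in the frame of bay2 between -0.008 and 0.008 m or y of short2 in the frame of bay2 between -0.008 and 0.008 m or y of short3 in the frame of bay2 between -0.008 and 0.008 m) and (y of module in the frame of bay2 between -0.008 and 0.008 m or y of packed1 in the frame of bay2 between -0.008 and 0.008 m or y of packed2 in the frame of bay2 between -0.008 and 0.008 m or y of packed3 in the frame of bay2 between -0.008 and 0.008 m or (y of long_brick in the frame of bay2 between -0.008 and 0.008 m and x of long_brick in the frame of crate between -0.09 and 0.09 m and z of long_brick in the frame of crate below 0.012 m and angle between long_brick's own z axis and vertical below 0.12 rad)) and (y of short1 in the frame of bay3 between -0.008 and 0.008 m or y of short2 in the frame of bay3 between -0.008 and 0.008 m or y of short3 in the frame of bay3 between -0.008 and 0.008 m) and (y of module in the frame of bay3 between -0.008 and 0.008 m or y of packed1 in the frame of bay3 between -0.008 and 0.008 m or y of packed2 in the frame of bay3 between -0.008 and 0.008 m or y of packed3 in the frame of bay3 between -0.008 and 0.008 m or (y of long_brick in the frame of bay3 between -0.008 and 0.008 m and x of long_brick in the frame of crate between -0.09 and 0.09 m and z of long_brick in the frame of crate below 0.012 m and angle between long_brick's own z axis and vertical below 0.12 rad)) and (y of module in the frame of bay1 between -0.008 and 0.008 m or y of module in the frame of bay2 between -0.008 and 0.008 m or y of module in the frame of bay3 between -0.008 and 0.008 m) and (y of packed1 in the frame of bay1 between -0.008 and 0.008 m or y of packed1 in the frame of bay2 between -0.008 and 0.008 m or y of packed1 in the frame of bay3 between -0.008 and 0.008 m) and (y of packed2 in the frame of bay1 between -0.008 and 0.008 m or y of packed2 in the frame of bay2 between -0.008 and 0.008 m or y of packed2 in the frame of bay3 between -0.008 and 0.008 m) and (y of packed3 in the frame of bay1 between -0.008 and 0.008 m or y of packed3 in the frame of bay2 between -0.008 and 0.008 m or y of packed3 in the frame of bay3 between -0.008 and 0.008 m)), for 0.3 s.
2. with the crate full, the pedal is pressed down to its stop (all of step 1 and value of joint pedal above 0.27 rad), for 0.2 s.
At the end, for the whole second after the job is handed in: Each of the three bays holds a module or the long brick plus a short brick, and every module is in a bay: each within 8 mm of the bay's centre line, standing on the floor (underside no more than 6 mm above it) and tilted less than 0.12 rad, at rest; the pedal is back up (below 0.05 rad) (all of step 1 and value of joint pedal below 0.05 rad and linear speed of each of module, packed1, packed2, packed3, short1, short2, short3 below 0.02 m/s); the robot touches nothing.
It fails at once if the dish is pushed more than 40 mm from its place (distance of dish from where it was at the start of the episode above 0.04 m).
It fails at once if the bit case is pushed more than 40 mm from its place (distance of bit_case from where it was at the start of the episode above 0.04 m).
It fails at once if the driver is pushed more than 40 mm from its place (distance of driver from where it was at the start of the episode above 0.04 m).
It fails at once if the flux is pushed more than 40 mm from its place (distance of flux from where it was at the start of the episode above 0.04 m).
It fails at once if the tape is pushed more than 40 mm from its place (distance of tape from where it was at the start of the episode above 0.04 m).
Of packed1, packed2, packed3 only 1 to 2 are there at a start; the rules pass over those that are not, and their reading is None.
At some moment in a run one of module, long_brick, short1, short2, short3 may be knocked a few centimetres aside while the robot is not near it.
It also fails if it takes over 208 s, if anything falls off the work surface, if the arm or the gripper's body presses on something with over 40 N, if the wrist force passes 120 N, or if a joint passes its speed limit or range.

## Working session

There is one attempt and no reset: what is moved stays moved. The work goes in short steps, Python scripts to look and compute and a shell command to move; the robot and the scene stay as the last step left them, time stands still between calls to the robot, and variables do not carry over. Pictures are saved under pics/ and viewed, and the job is handed in when it is done.

```bash
mkdir -p pics; ls
python3 - <<'E'
from plant import *
import cv2
s=observe(); print(s)
for n in ("scene","top","wrist"):
    print(n,get_calibration(n))
    cv2.imwrite(f"pics/{n}0.png",snapshot(n)[:,:,::-1])
E
```

```text
pics
{'clock': 0.0, 'q': array([-1.2780929 ,  0.47776283,  0.02236707,  1.55642723, -0.0115193 ,
        1.10926544, -0.08311528]), 'joint_velocities': array([ 2.12076972e-04,  2.44475889e-03, -2.61885842e-04, -9.85800533e-04,
       -1.06755752e-03,  1.04320827e-03,  6.10312923e-05]), 'tau': array([-5.61980742e-04, -5.82849169e+01,  1.53439734e+00, -2.72608888e+01,
       -5.43079502e-02,  1.71079551e-02,  1.95305465e-04]), 'ee_pos': array([263.16094312, 620.9828367 , 235.71743037]), 'tcp_rot': array([ 5.28738777e-04,  8.33720999e-01,  5.52185243e-01, -6.87384667e-04]), 'wrist_force': array([-0.44552408,  0.90397429,  0.03225089]), 'wrist_torque': array([-0.05054955,  0.05585943,  0.02648434]), 'finger_gap': 87.7679199308483}
scene {'fx': 493.00073164433127, 'fy': 493.00073164433127, 'cx': 280.17626023968205, 'cy': 216.86353380366063, 'origin': array([1054.6014708 ,  886.96885245, 1001.0089877 ]), 'attitude': array([0.26491278, 0.11122595, 0.39867769, 0.87092256])}
top {'fx': 413.444876609241, 'fy': 413.444876609241, 'cx': 282.325948998887, 'cy': 207.0392650461349, 'origin': array([ 257.70496538,  -31.02875865, 1213.08161589]), 'attitude': array([ 0.71368948,  0.07811893, -0.07813447, -0.69169341])}
wrist {'fx': 325.5392797334062, 'fy': 325.5392797334062, 'cx': 277.45931274001777, 'cy': 208.59764662997546, 'origin': array([191.1254922 , 652.29410501, 383.22115293]), 'attitude': array([ 0.8250089 , -0.11963928, -0.07897016,  0.54663559])}
```

View pics/scene0.png

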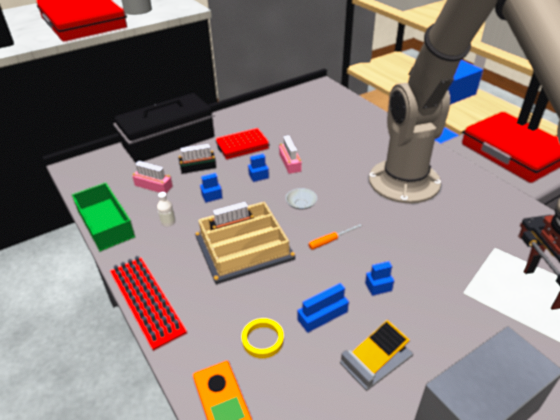

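View pics/top0.png

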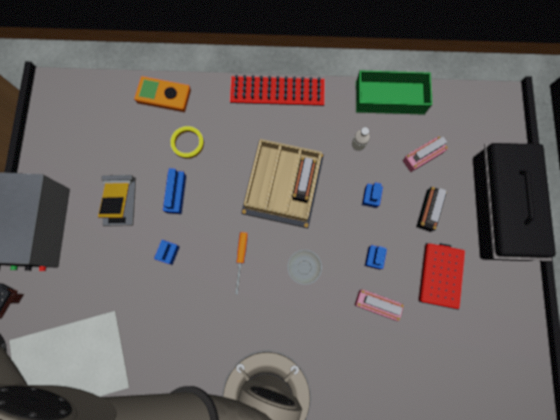

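View pics/wrist0.png

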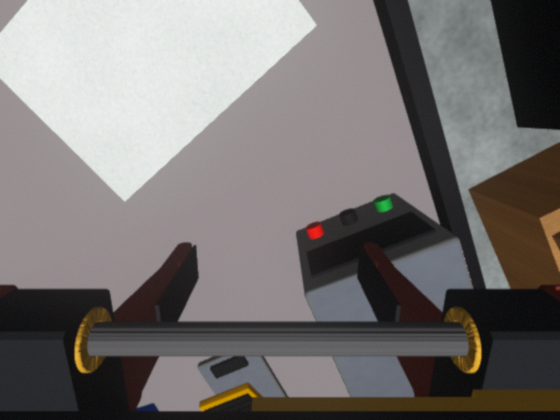

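```bash
cat > h.py <<'E'
from plant import *
import cv2, numpy as np
from scipy.spatial.transform import Rotation as R
def rot(q): return R.from_quat([q[1],q[2],q[3],q[0]])
def ray(c,u,v):
    d=np.array([(u-c['cx'])/c['fx'],-(v-c['cy'])/c['fy'],-1.0])
    return np.array(c['origin']),rot(c['attitude']).apply(d)
def onz(c,u,v,z):
    o,d=ray(c,u,v); return o+d*(z-o[2])/d[2]
def proj(c,p):
    d=rot(c['attitude']).inv().apply(np.array(p)-c['origin'])
    return c['cx']+c['fx']*d[0]/-d[2], c['cy']-c['fy']*d[1]/-d[2]
def snap(n,fn):
    c=get_calibration(n); im=snapshot(n)[:,:,::-1].copy(); cv2.imwrite('pics/'+fn,im); return c,im
def blue(im):
    h=cv2.cvtColor(im,cv2.COLOR_BGR2HSV)
    return cv2.inRange(h,(105,150,60),(128,255,255))
def rects(mask,amin=40):
    cs,_=cv2.findContours(mask,cv2.RETR_EXTERNAL,cv2.CHAIN_APPROX_NONE)
    return [cv2.minAreaRect(k)+(cv2.contourArea(k),) for k in cs if cv2.contourArea(k)>amin]
E
python3 - <<'E'
from h import *
c=get_calibration('top'); im=cv2.imread('pics/top0.png')
cs=get_calibration('scene'); ims=cv2.imread('pics/scene0.png')
for r in rects(blue(im)): 
    print('top',np.round(r[0]),np.round(r[1]),round(r[2]),onz(c,*r[0],45).round())
for r in rects(blue(ims)):
    print('scene',np.round(r[0]),r[3],onz(cs,*r[0],40).round())
for n,u,v,z in (('module',436,207,84),('flux',363,135,60),('dish',305,268,10),('bit',443,275,36),('tape',187,142,12),('driver',241,258,10),('pad',112,206,65),('crateTL',259,142,72),('crateTR',322,153,72),('crateBL',244,207,72),('crateBR',307,218,72),('pk rib',306,178,110),('pink',430,150,84),('pink2',381,304,84),('gbox',393,92,40)):
    print(n,onz(c,u,v,z).round())
x=cv2.resize(im[130:290,90:260],None,fx=4,fy=4,interpolation=cv2.INTER_CUBIC);cv2.imwrite('pics/t1.png',x[:600])
x=cv2.resize(im[130:250,230:460],None,fx=3.4,fy=3.4,interpolation=cv2.INTER_CUBIC);cv2.imwrite('pics/t2.png',x)
E
```

```text
top [375. 257.] [17. 21.] 10 [ 385. -294.   45.]
top [166. 252.] [18. 20.] 22 [381. 297.  45.]
top [372. 194.] [16. 23.] 9 [ 568. -288.   45.]
top [174. 191.] [17. 43.] 7 [559. 290.  45.]
scene [323. 308.] 1342.0 [562. 299.  40.]
scene [379. 278.] 625.5 [383. 304.  40.]
scene [210. 187.] 396.0 [ 567. -290.   40.]
scene [258. 167.] 362.5 [ 385. -297.   40.]
scene [446. 137.] 135.0 [-270.  -69.   40.]
scene [464.  84.] 842.0 [-648. -314.   40.]
module [ 526. -458.   84.]
flux [ 745. -260.   60.]
dish [350. -98.  10.]
bit [ 341. -486.   36.]
tape [724. 273.  12.]
driver [373.  88.  10.]
pad [504. 457.  65.]
crateTL [708.  47.  72.]
crateTR [ 680. -138.   72.]
crateBL [511.  81.  72.]
crateBR [485. -97.  72.]
pk rib [591. -90. 110.]
pink [ 694. -449.   84.]
pink2 [ 256. -298.   84.]
gbox [ 899. -359.   40.]
```

View pics/t1.png

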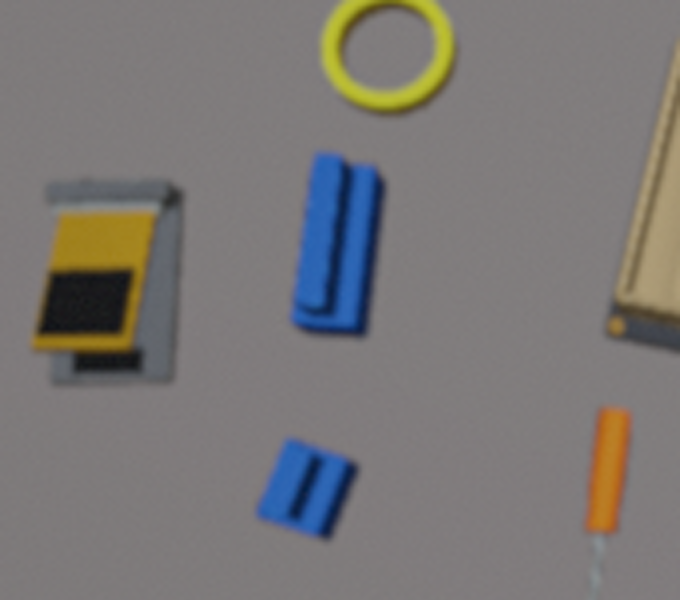

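View pics/t2.png

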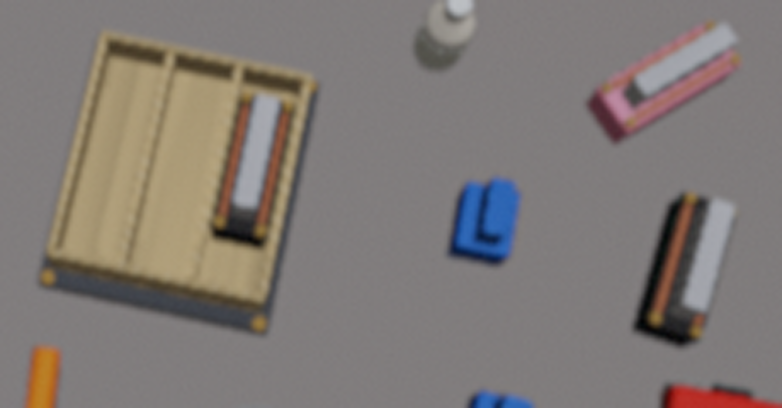

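```bash
cat >> h.py <<'E'
def plan(p,yaw,s=None):
    """rotation needed (units of 6deg, tool axes) first, then shift in m in final tool axes; yaw deg of tool x (mod 180)"""
    s=s or observe(); r0=rot(s['tcp_rot'])
    best=None
    for y in (yaw,yaw+180):
        a=np.radians(y); x=np.array([np.cos(a),np.sin(a),0]); z=np.array([0,0,-1.]); r1=R.from_matrix(np.c_[x,np.cross(z,x),z])
        rv=(r0.inv()*r1).as_rotvec()
        if best is None or np.linalg.norm(rv)<np.linalg.norm(best[0]): best=(rv,r1)
    rv,r1=best; d=r1.inv().apply(np.array(p)-s['ee_pos'])/1000
    print('t',s['clock'].round(2) if hasattr(s['clock'],'round') else s['clock'],'rot units',(np.degrees(rv)/6).round(2),'then shift',d.round(4))
def tyaw(s=None):
    s=s or observe(); x=rot(s['tcp_rot']).apply([1,0,0]); z=rot(s['tcp_rot']).apply([0,0,1]); return np.degrees(np.arctan2(x[1],x[0])).round(2), z.round(3)
E
python3 - <<'E'
import plant; print([d for d in dir(plant) if d[0]!='_'])
from h import *
s=observe(); print(tyaw(s)); c=get_calibration('wrist')
r=rot(s['tcp_rot']); print('cam in tool',r.inv().apply(c['origin']-s['ee_pos']).round(1),'look',r.inv().apply(rot(c['attitude']).apply([0,0,-1])).round(3),'right',r.inv().apply(rot(c['attitude']).apply([1,0,0])).round(3))
print('tcp px',proj(c,s['ee_pos']), 'centre on ground',onz(c,280,150,50))
plan([560,-20,300],80.2)
E
```

```text
['PlanningError', 'get_calibration', 'job_done', 'nose_length', 'observe', 'snapshot']
(np.float64(67.04), array([-0.   , -0.001, -1.   ]))
cam in tool [   0.4  -78.5 -147.4] look [0.001 0.284 0.959] right [ 1.    -0.    -0.001]
tcp px (np.float64(276.20806691169633), np.float64(275.1580178879577)) centre on ground [225.8868241  640.33075623  50.        ]
t 0.15 rot units [-0.    0.01 -2.19] then shift [-0.5812  0.4016 -0.0641]
```

Run:
```python
from h import *
print(nose_length() if callable(nose_length) else nose_length)
plan([636,-34,270],80.2)
```

```text
14.0
t 0.15 rot units [-0.    0.01 -2.19] then shift [-0.5821  0.4789 -0.0341]
```

```bash
python3 -m handwheel '[{"fingers":1,"linear":[0,0,-0.02],"rot":[0,0,-1.1]},{"fingers":1,"linear":[0,0,-0.014],"rot":[0,0,-1.1]},{"fingers":1,"linear":[-0.034,0.028,0],"rot":[0,0,0]},{"fingers":1,"linear":[-0.034,0.028,0],"rot":[0,0,0]},{"fingers":1,"linear":[-0.034,0.028,0],"rot":[0,0,0]},{"fingers":1,"linear":[-0.034,0.028,0],"rot":[0,0,0]},{"fingers":1,"linear":[-0.034,0.028,0],"rot":[0,0,0]},{"fingers":1,"linear":[-0.034,0.028,0],"rot":[0,0,0]},{"fingers":1,"linear":[-0.034,0.028,0],"rot":[0,0,0]},{"fingers":1,"linear":[-0.034,0.028,0],"rot":[0,0,0]}]' 20
python3 - <<'E'
from h import *
print(tyaw(),observe()['q'].round(2));plan([636,-34,270],80.2)
E
```

```text
clock: 1.15
ee_pos: [438.5, 313.7, 270.6]
tcp_rot: [-0.0, 0.765, 0.644, -0.0]
wrist_force: [1.4, -0.3, 0.1]
finger_gap: 87.9
(np.float64(80.24), array([-0., -0., -1.])) [-0.82  0.22  0.1   1.85 -0.02  1.08  0.69]
t 1.15 rot units [-0.    0.    0.01] then shift [-0.309   0.2538  0.0006]
```

```bash
python3 -m handwheel '[{"fingers":1,"linear":[-0.034,0.028,0],"rot":[0,0,0]},{"fingers":1,"linear":[-0.034,0.028,0],"rot":[0,0,0]},{"fingers":1,"linear":[-0.034,0.028,0],"rot":[0,0,0]},{"fingers":1,"linear":[-0.034,0.028,0],"rot":[0,0,0]},{"fingers":1,"linear":[-0.034,0.028,0],"rot":[0,0,0]},{"fingers":1,"linear":[-0.034,0.028,0],"rot":[0,0,0]},{"fingers":1,"linear":[-0.034,0.028,0],"rot":[0,0,0]},{"fingers":1,"linear":[-0.034,0.028,0],"rot":[0,0,0]},{"fingers":1,"linear":[-0.034,0.028,0],"rot":[0,0,0]},{"fingers":1,"linear":[0,0,0],"rot":[0,0,0]}]' 20
python3 - <<'E'
from h import *
print(tyaw(),observe()['q'].round(2),observe()['ee_pos'])
c,im=snap('wrist','w1.png'); np.save('w1.npy',c,allow_pickle=True)
E
```

```text
clock: 2.15
ee_pos: [635.7, -36.5, 270.4]
tcp_rot: [0.002, 0.768, 0.641, -0.001]
wrist_force: [-0.1, -0.4, -0.5]
finger_gap: 87.9
(np.float64(79.71), array([ 0.001, -0.004, -1.   ])) [-0.27  0.39  0.31  1.63 -0.12  1.14  1.46] [635.66728636 -36.53301983 270.37201357]
```

View pics/w1.png

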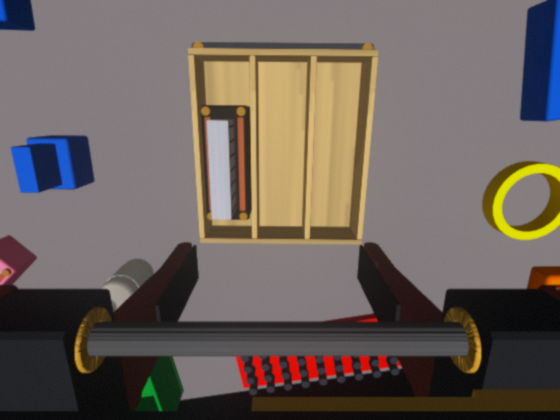

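Run:
```python
from h import *
im=cv2.imread('pics/w1.png'); c=np.load('w1.npy',allow_pickle=True).item()
x=cv2.resize(im[35:255,180:390],None,fx=2.7,fy=2.7,interpolation=cv2.INTER_CUBIC);cv2.imwrite('pics/w1c.png',x)
h=cv2.cvtColor(im,cv2.COLOR_BGR2HSV); m=cv2.inRange(h,(12,80,90),(28,255,255)); m[:,:185]=0;m[:,385:]=0;m[250:]=0;m[:47]=0
m=cv2.morphologyEx(m,cv2.MORPH_OPEN,np.ones((3,3)))
cs,_=cv2.findContours(m,cv2.RETR_EXTERNAL,cv2.CHAIN_APPROX_NONE); k=max(cs,key=cv2.contourArea)
hull=cv2.convexHull(k); ap=cv2.approxPolyDP(hull,6,True)[:,0]; print(ap)
P=[onz(c,u,v,72) for u,v in ap]; print(np.round(P,1))
P=np.array(P); print(P.mean(0), [np.linalg.norm(P[i]-P[(i+1)%len(P)]).round(1) for i in range(len(P))],[np.degrees(np.arctan2(*(P[(i+1)%len(P)]-P[i])[1::-1])).round(1) for i in range(len(P))])
```

```text
[[377  50]
 [361 242]
 [201 242]
 [188  49]]
[[ 519.2   82.6   72. ]
 [ 715.7   46.1   72. ]
 [ 683.3 -133.8   72. ]
 [ 485.7  -97.1   72. ]]
[600.9588282  -25.58629413  72.        ] [np.float64(199.8), np.float64(182.8), np.float64(201.0), np.float64(182.8)] [np.float64(-10.5), np.float64(-100.2), np.float64(169.5), np.float64(79.4)]
```

View pics/w1c.png

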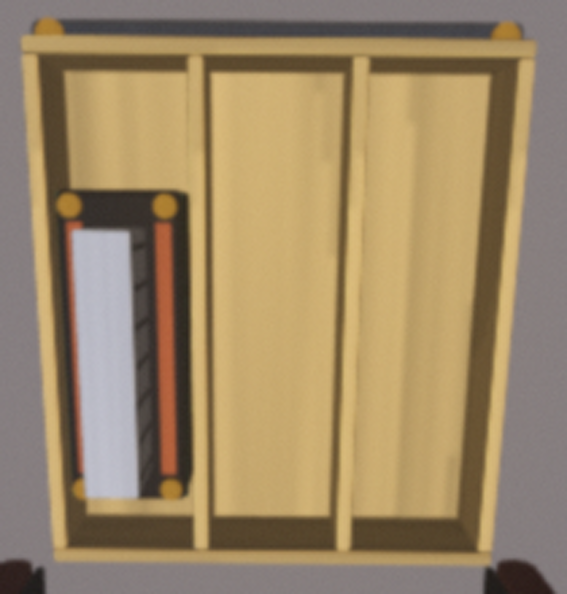

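Run:
```python
from h import *
c=np.load('w1.npy',allow_pickle=True).item()
g=lambda a,b,z: onz(c,a/2.7+180-.3,b/2.7+35-.3,z)
Q=[g(22,37,72),g(535,42,72),g(492,563,72),g(55,560,72)]
P=np.array(Q);print(P.round(1),P.mean(0).round(1))
for i in range(4):
    d=P[(i+1)%4]-P[i]; print(np.linalg.norm(d).round(1),np.degrees(np.arctan2(d[1],d[0])).round(2))
ax=np.array([np.cos(np.radians(-10.2)),np.sin(np.radians(-10.2)),0]);ay=np.array([-ax[1],ax[0],0])
C=P.mean(0)
for n,p in (('dL0',g(196,57,72)),('dL1',g(202,548,72)),('dR0',g(361,57,72)),('dR1',g(344,548,72)),('rib0',g(102,231,110)),('rib1',g(112,497,110)),('ribL',g(78,360,110)),('ribR',g(134,360,110)),('bodyN',g(120,191,70))):
    d=p-C; print(n,(d@ax).round(1),(d@ay).round(1))
```

```text
[[ 485.1  -97.2   72. ]
 [ 519.6   83.3   72. ]
 [ 717.3   47.    72. ]
 [ 683.2 -134.9   72. ]] [601.3 -25.4  72. ]
183.8 79.19
201.1 -10.42
185.1 -100.63
201.6 169.2
dL0 -95.0 -29.0
dL1 94.5 -30.9
dR0 -94.9 30.4
dR1 94.5 29.0
rib0 -35.4 -59.2
rib1 59.3 -60.6
ribL 8.4 -70.0
ribR 8.4 -50.3
bodyN -49.0 -58.9
```

```bash
cat >> h.py <<'E'
C=np.array([601.3,-25.4]); CY=-10.7
def crate(x,y,C=None,CY=None):
    C=globals()['C'] if C is None else C; CY=globals()['CY'] if CY is None else CY
    a=np.radians(CY); return C+x*np.array([np.cos(a),np.sin(a)])+y*np.array([-np.sin(a),np.cos(a)])
def tocrate(p):
    a=np.radians(CY); d=np.array(p[:2])-C; return np.array([d@[np.cos(a),np.sin(a)],d@[-np.sin(a),np.cos(a)]])
E
python3 - <<'E'
from h import *
snap('wrist','w2.png')
print(tyaw(),observe()['ee_pos'])
p=crate(12,-60);print(p);plan([*p,92],79.3)
E
```

```text
(np.float64(80.1), array([-0.001, -0.   , -1.   ])) [634.29292189 -29.91406219 270.06903617]
[601.95135664 -86.58476718]
t 2.25 rot units [-0.01  0.    0.13] then shift [-0.0617 -0.0213  0.1781]
```

Run:
```python
from h import *
c,im=snap('wrist','w3.png'); np.save('w3.npy',c,allow_pickle=True)
print(observe()['ee_pos'],c['origin'])
x=cv2.resize(im[35:255,180:390],None,fx=2.7,fy=2.7,interpolation=cv2.INTER_CUBIC);cv2.imwrite('pics/w3c.png',x)
```

```text
[634.03895332 -28.11812347 270.14724872] [557.29580182 -15.87803006 417.5674433 ]
```

View pics/w3c.png

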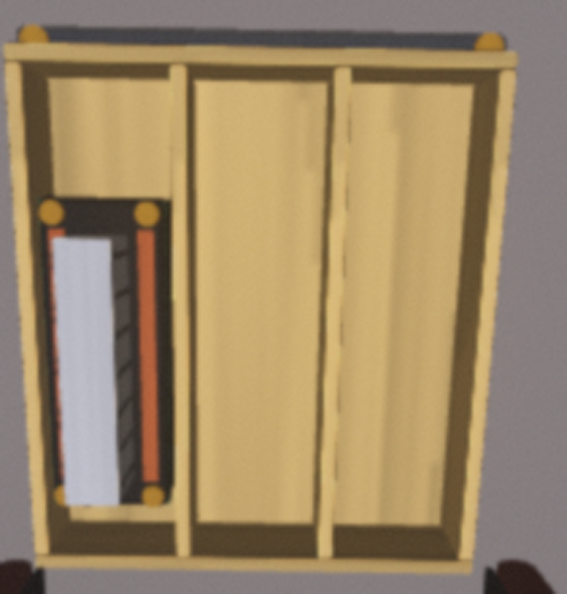

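Run:
```python
from h import *
c=np.load('w3.npy',allow_pickle=True).item()
g=lambda a,b,z: onz(c,a/2.7+180-.3,b/2.7+35-.3,z)
P=np.array([g(5,43,72),g(517,54,72),g(472,572,72),g(37,564,72)]);print(P.mean(0).round(1))
for i in range(4):
    d=P[(i+1)%4]-P[i]; print(np.linalg.norm(d).round(1),np.degrees(np.arctan2(d[1],d[0])).round(2))
print('wrt old C');
for n,p in (('C',P.mean(0)),('dL0',g(179,65,72)),('dL1',g(183,556,72)),('dR0',g(343,68,72)),('dR1',g(325,557,72)),('rib0',g(82,239,110)),('rib1',g(93,505,110))):
    print(n,tocrate(p).round(1))
print(observe()['ee_pos'])
```

```text
[601.2 -25.6  72. ]
183.9 78.99
201.3 -10.66
184.4 -101.05
201.1 169.19
wrt old C
C [-0.1 -0.2]
dL0 [-94.8 -29.9]
dL1 [ 95.5 -30.7]
dR0 [-94.7  29.3]
dR1 [95.1 29.3]
rib0 [-34.8 -60. ]
rib1 [ 60.2 -60.2]
[634.03895332 -28.11812347 270.14724872]
```

```bash
python3 -m handwheel '[{"fingers":0.6,"linear":[-0.03,-0.01,0],"rot":[0,0,0.13]},{"fingers":0.6,"linear":[-0.033,-0.01,0.02],"rot":[0,0,0]},{"fingers":0.6,"linear":[0,0,0.04],"rot":[0,0,0]},{"fingers":0.6,"linear":[0,0,0.04],"rot":[0,0,0]},{"fingers":0.6,"linear":[0,0,0],"rot":[0,0,0]},{"fingers":0.6,"linear":[0,0,0],"rot":[0,0,0]},{"fingers":0.6,"linear":[0,0,0],"rot":[0,0,0]},{"fingers":0.6,"linear":[0,0,0],"rot":[0,0,0]}]' 20
python3 - <<'E'
from h import *
s=observe();print(tyaw(),s['ee_pos'],tocrate(s['ee_pos']))
c,im=snap('wrist','w4.png')
plan([*crate(12.5,-60),92],79.3)
E
```

```text
clock: 3.1
ee_pos: [605.0, -86.9, 172.9]
tcp_rot: [0.001, 0.769, 0.639, 0.001]
wrist_force: [0.0, -0.8, 0.4]
finger_gap: 53.0
(np.float64(79.5), array([ 0.004,  0.   , -1.   ])) [605.01191316 -86.94113415 172.8697223 ] [ 15.07350745 -59.78192758]
t 3.15 rot units [ 0.03 -0.01  0.03] then shift [-0.     -0.0024  0.0806]
```

View pics/w4.png

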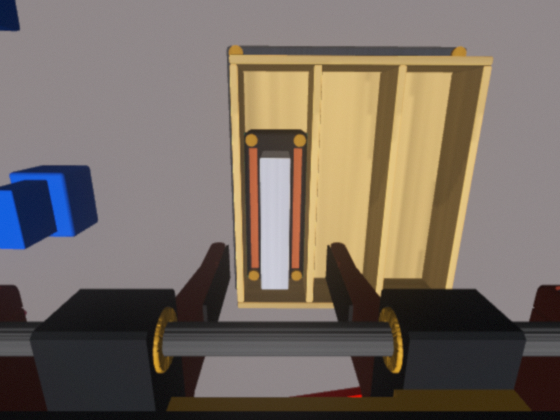

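```bash
python3 -m handwheel '[{"fingers":0.6,"linear":[0,-0.002,0.04],"rot":[0,0,0]},{"fingers":0.6,"linear":[0,0,0.03],"rot":[0,0,0]},{"fingers":0.6,"linear":[0,0,0.01],"rot":[0,0,0]},{"fingers":0.6,"linear":[0,0,0],"rot":[0,0,0]},{"fingers":0.0,"linear":[0,0,0],"rot":[0,0,0]},{"fingers":0.0,"linear":[0,0,0],"rot":[0,0,0]},{"fingers":0.0,"linear":[0,0,0],"rot":[0,0,0]},{"fingers":0.0,"linear":[0,0,0],"rot":[0,0,0]},{"fingers":0.0,"linear":[0,0,0],"rot":[0,0,0]}]' 20
python3 - <<'E'
from h import *
s=observe();print(tyaw(),s['ee_pos'],tocrate(s['ee_pos']),s['wrist_force'],s['finger_gap'])
E
```

```text
clock: 4.05
ee_pos: [601.8, -87.3, 91.1]
tcp_rot: [0.0, 0.769, 0.639, 0.0]
wrist_force: [-0.8, -1.0, 4.3]
finger_gap: 19.6
(np.float64(79.44), array([ 0.001, -0.   , -1.   ])) [601.84276274 -87.28369186  91.13588747] [ 12.02306123 -60.7069346 ] [-0.7692776  -1.00561378  4.29760905] 19.64463503872158
```

```bash
python3 -m handwheel '[{"fingers":0.0,"linear":[0,0,-0.005],"rot":[0,0,0]},{"fingers":0.0,"linear":[0,0,0],"rot":[0,0,0]},{"fingers":0.0,"linear":[0,0.01,0],"rot":[0,0,0]},{"fingers":0.0,"linear":[0,0.009,0],"rot":[0,0,0]},{"fingers":0.0,"linear":[0,0,0],"rot":[0,0,0]},{"fingers":0.0,"linear":[0,0,0],"rot":[0,0,0]},{"fingers":0.0,"linear":[0,0,0],"rot":[0,0,0]}]' 20
python3 - <<'E'
from h import *
s=observe();print(tyaw(),s['ee_pos'],tocrate(s['ee_pos']),s['wrist_force'],s['finger_gap'])
E
python3 -m handwheel '[{"fingers":0.0,"linear":[0,0.003,0],"rot":[0,0,0]},{"fingers":0.0,"linear":[0,0,0],"rot":[0,0,0]},{"fingers":0.0,"linear":[0,0,0],"rot":[0,0,0]}]' 20
python3 - <<'E'
from h import *
s=observe();print(tyaw(),s['ee_pos'],tocrate(s['ee_pos']),s['wrist_force'],s['finger_gap'])
c,im=snap('wrist','w5.png')
E
```

```text
clock: 4.75
ee_pos: [620.0, -90.4, 95.3]
tcp_rot: [-0.0, 0.769, 0.639, -0.0]
wrist_force: [-0.0, -0.2, -2.3]
finger_gap: 19.8
(np.float64(79.45), array([-0.001,  0.   , -1.   ])) [619.95523171 -90.40725334  95.30589259] [ 30.4005461  -60.41330527] [-0.04351293 -0.24277064 -2.31062063] 19.832824230768168
clock: 5.05
ee_pos: [623.0, -90.9, 95.5]
tcp_rot: [-0.0, 0.769, 0.639, -0.0]
wrist_force: [-1.1, 0.5, -4.2]
finger_gap: 19.7
(np.float64(79.45), array([-0.001,  0.   , -1.   ])) [623.02047881 -90.9270575   95.50578403] [ 33.50900741 -60.35495743] [-1.08935983  0.47489745 -4.22055405] 19.68692763956303
```

View pics/w5.png

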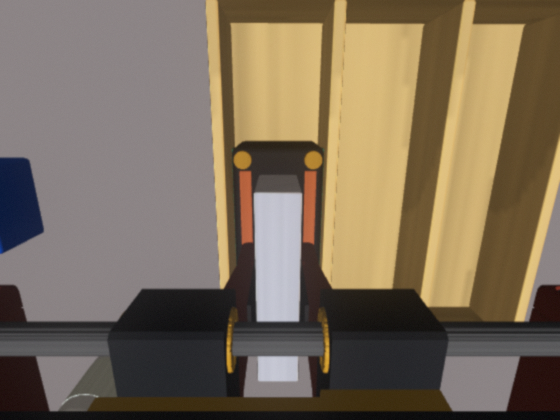

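```bash
python3 -m handwheel '[{"fingers":0.0,"linear":[0,0,0.006],"rot":[0,0,0]},{"fingers":0.0,"linear":[0,0,0],"rot":[0,0,0]},{"fingers":0.45,"linear":[0,0,0],"rot":[0,0,0]},{"fingers":0.45,"linear":[0,0,0],"rot":[0,0,0]},{"fingers":0.45,"linear":[0,0,-0.02],"rot":[0,0,0]},{"fingers":0.45,"linear":[0,0,-0.04],"rot":[0,0,0]},{"fingers":0.45,"linear":[0,0,-0.05],"rot":[0,0,0]},{"fingers":0.45,"linear":[0,0,-0.05],"rot":[0,0,0]}]' 20
python3 - <<'E'
from h import *
s=observe();print(tyaw(),s['ee_pos'],tocrate(s['ee_pos']),s['wrist_force'],s['finger_gap'])
c,im=snap('wrist','w6.png')
plan([575+0,-440,260],79.3)
E
```

```text
clock: 5.9
ee_pos: [623.2, -91.1, 251.2]
tcp_rot: [0.0, 0.769, 0.639, -0.0]
wrist_force: [0.9, 0.3, -0.5]
finger_gap: 39.5
(np.float64(79.45), array([-0., -0., -1.])) [623.16809306 -91.06055067 251.20559037] [ 33.67884028 -60.45872249] [ 0.9421995   0.28829675 -0.45206485] 39.462786086113965
t 5.95 rot units [ 0.13 -0.02  0.02] then shift [-0.3517  0.013   0.0008]
```

View pics/w6.png

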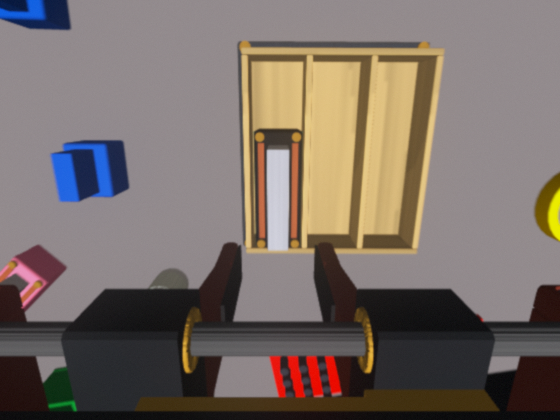

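```bash
python3 -m handwheel '[{"fingers":0.6,"linear":[-0.045,0.001,0],"rot":[0,0,0]},{"fingers":0.6,"linear":[-0.045,0.001,0],"rot":[0,0,0]},{"fingers":0.6,"linear":[-0.045,0.001,0],"rot":[0,0,0]},{"fingers":0.6,"linear":[-0.045,0.001,0],"rot":[0,0,0]},{"fingers":0.6,"linear":[-0.045,0.001,0],"rot":[0,0,0]},{"fingers":0.6,"linear":[-0.045,0.001,0],"rot":[0,0,0]},{"fingers":0.6,"linear":[-0.045,0.001,0],"rot":[0,0,0]},{"fingers":0.6,"linear":[-0.045,0.001,0],"rot":[0,0,0]},{"fingers":0.6,"linear":[0,0,0],"rot":[0,0,0]},{"fingers":0.6,"linear":[0,0,0],"rot":[0,0,0]}]' 20
python3 - <<'E'
from h import *
s=observe();print(tyaw(),s['ee_pos'],s['q'].round(2))
c,im=snap('wrist','w7.png'); np.save('w7.npy',c,allow_pickle=True)
E
```

```text
clock: 6.95
ee_pos: [564.5, -447.9, 249.1]
tcp_rot: [0.0, 0.77, 0.638, -0.0]
wrist_force: [0.6, -0.1, -0.0]
finger_gap: 52.9
(np.float64(79.3), array([-0., -0., -1.])) [ 564.48219698 -447.90336216  249.10717622] [ 0.33  0.57  0.39  1.44 -0.22  1.18  2.14]
```

View pics/w7.png

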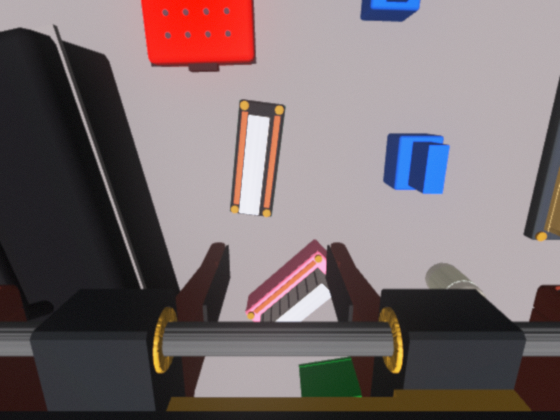

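```bash
cat >> h.py <<'E'
def worldrect(c,m,z,box,amin=200):
    """largest blob in mask inside box (u0,v0,u1,v1) cast onto z; gives centre, sizes, yaw of the long side"""
    k=np.zeros_like(m); u0,v0,u1,v1=box; k[v0:v1,u0:u1]=m[v0:v1,u0:u1]
    cs,_=cv2.findContours(k,cv2.RETR_EXTERNAL,cv2.CHAIN_APPROX_NONE); k=max(cs,key=cv2.contourArea)
    P=np.array([onz(c,u,v,z)[:2] for u,v in k[:,0]],np.float32)
    (cx,cy),(w,h),a=cv2.minAreaRect(P)
    if w<h: w,h,a=h,w,a+90
    a=(a+90)%180-90
    return np.round([cx,cy],1),np.round([w,h],1),round(a,1)
def white(im):
    h=cv2.cvtColor(im,cv2.COLOR_BGR2HSV); return cv2.inRange(h,(0,0,170),(180,60,255))
E
python3 - <<'E'
from h import *
c,im=snap('wrist','w8.png'); s=observe();print(s['ee_pos'])
h=cv2.cvtColor(im,cv2.COLOR_BGR2HSV); print(h[160,257],h[130,330])
r=worldrect(c,white(im),84,(225,95,295,225)); print(r)
plan([*r[0],66],r[2]+90); 
x=cv2.resize(im[80:240,200:320],None,fx=3.5,fy=3.5);cv2.imwrite('pics/w8c.png',x)
E
```

```text
[ 566.18012964 -444.95389151  249.26532444]
[120   7 241] [168  14 183]
(array([ 531.5, -457.1]), array([123.9,  70.1]), -10.6)
t 7.05 rot units [ 0.   -0.01  0.02] then shift [-0.0183 -0.0319  0.1833]
```

View pics/w8c.png

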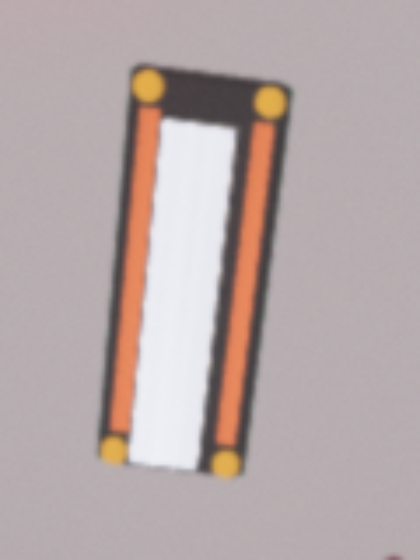

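```bash
sed -i 's/(0,0,170),(180,60,255)/(0,0,215),(180,60,255)/' h.py
python3 - <<'E'
from h import *
c,im=snap('wrist','w9.png'); s=observe();print(s['ee_pos'])
r=worldrect(c,white(im),84,(225,95,295,225)); print(r)
plan([*r[0],66],r[2]+90);
E
```

```text
[ 566.42831624 -444.51924416  249.42548403]
(array([ 532.8, -464.9]), array([94.7, 19.2]), -18.0)
t 7.1 rot units [ 0.   -0.01  1.27] then shift [-0.0298 -0.0257  0.1834]
```

```bash
python3 -m handwheel '[{"fingers":0.6,"linear":[0,0,0],"rot":[0,0,0.63]},{"fingers":0.6,"linear":[0,0,0],"rot":[0,0,0.64]},{"fingers":0.6,"linear":[-0.03,-0.0257,0.02],"rot":[0,0,0]},{"fingers":0.6,"linear":[0,0,0.04],"rot":[0,0,0]},{"fingers":0.6,"linear":[0,0,0.04],"rot":[0,0,0]},{"fingers":0.6,"linear":[0,0,0],"rot":[0,0,0]},{"fingers":0.6,"linear":[0,0,0],"rot":[0,0,0]},{"fingers":0.6,"linear":[0,0,0],"rot":[0,0,0]},{"fingers":0.6,"linear":[0,0,0],"rot":[0,0,0]}]' 20
python3 - <<'E'
from h import *
s=observe();print(tyaw(),s['ee_pos'],s['q'].round(2))
plan([532.8,-464.9,66],72)
c,im=snap('wrist','w10.png')
E
```

```text
clock: 8.0
ee_pos: [532.9, -467.6, 152.3]
tcp_rot: [0.002, 0.81, 0.587, 0.001]
wrist_force: [-0.5, 0.2, 0.7]
finger_gap: 52.5
(np.float64(71.87), array([ 0.003, -0.002, -1.   ])) [ 532.87290501 -467.55774692  152.2892691 ] [ 0.37  0.64  0.4   1.56 -0.28  0.99  2.1 ]
t 8.0 rot units [ 0.04  0.01 -0.02] then shift [ 0.0025 -0.0009  0.0863]
```

View pics/w10.png

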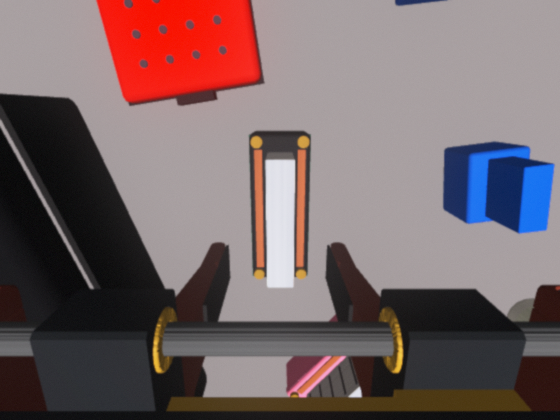

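```bash
python3 -m handwheel '[{"fingers":0.6,"linear":[0.001,0,0.04],"rot":[0,0,0]},{"fingers":0.6,"linear":[0.001,0,0.035],"rot":[0,0,0]},{"fingers":0.6,"linear":[0,0,0.011],"rot":[0,0,0]},{"fingers":0.6,"linear":[0,0,0],"rot":[0,0,0]},{"fingers":0.0,"linear":[0,0,0],"rot":[0,0,0]},{"fingers":0.0,"linear":[0,0,0],"rot":[0,0,0]},{"fingers":0.0,"linear":[0,0,0],"rot":[0,0,0]},{"fingers":0.0,"linear":[0,0,0],"rot":[0,0,0]},{"fingers":0.0,"linear":[0,0,0],"rot":[0,0,0]}]' 25
python3 - <<'E'
from h import *
s=observe();print(tyaw(),s['ee_pos'],s['wrist_force'],s['finger_gap'])
E
```

```text
clock: 8.95
ee_pos: [532.4, -465.4, 64.4]
tcp_rot: [0.001, 0.81, 0.587, 0.0]
wrist_force: [0.5, 0.6, 2.4]
finger_gap: 19.9
(np.float64(71.83), array([ 0.001, -0.001, -1.   ])) [ 532.37841483 -465.38775125   64.40854249] [0.47830296 0.63827168 2.43625605] 19.924709576601078
```

```bash
python3 -m handwheel '[{"fingers":0.0,"linear":[0,0,-0.02],"rot":[0,0,0]},{"fingers":0.0,"linear":[0,0,-0.04],"rot":[0,0,0]},{"fingers":0.0,"linear":[0,0,-0.04],"rot":[0,0,0]},{"fingers":0.0,"linear":[0,0,-0.04],"rot":[0,0,0]},{"fingers":0.0,"linear":[0,0,0],"rot":[0,0,-0.62]},{"fingers":0.0,"linear":[0,0,0],"rot":[0,0,-0.62]}]' 25
python3 - <<'E'
from h import *
s=observe();print(tyaw(),s['ee_pos'],s['wrist_force'],s['finger_gap'])
plan([*crate(31,0),205],79.25)
E
```

```text
clock: 9.55
ee_pos: [532.2, -465.1, 204.9]
tcp_rot: [0.001, 0.769, 0.639, 0.0]
wrist_force: [0.5, 0.2, -4.8]
finger_gap: 20.0
(np.float64(79.42), array([ 0.001, -0.001, -1.   ])) [ 532.23979476 -465.0752268   204.89267872] [ 0.45435202  0.18487667 -4.84927125] 19.98716392399334
t 9.55 rot units [0.01 0.01 0.03] then shift [ 4.449e-01  1.680e-02 -1.000e-04]
```

```bash
python3 -m handwheel '[{"fingers":0.0,"linear":[0.04,0.0015,0],"rot":[0,0,0]},{"fingers":0.0,"linear":[0.045,0.0017,0],"rot":[0,0,0]},{"fingers":0.0,"linear":[0.045,0.0017,0],"rot":[0,0,0]},{"fingers":0.0,"linear":[0.045,0.0017,0],"rot":[0,0,0]},{"fingers":0.0,"linear":[0.045,0.0017,0],"rot":[0,0,0]},{"fingers":0.0,"linear":[0.045,0.0017,0],"rot":[0,0,0]},{"fingers":0.0,"linear":[0.045,0.0017,0],"rot":[0,0,0]},{"fingers":0.0,"linear":[0.045,0.0017,0],"rot":[0,0,0]},{"fingers":0.0,"linear":[0.045,0.0017,0],"rot":[0,0,0]},{"fingers":0.0,"linear":[0.045,0.0017,0],"rot":[0,0,0]}]' 25; python3 -m handwheel '[{"fingers":0.0,"linear":[0,0,0],"rot":[0,0,0]},{"fingers":0.0,"linear":[0,0,0],"rot":[0,0,0]},{"fingers":0.0,"linear":[0,0,0],"rot":[0,0,0]},{"fingers":0.0,"linear":[0,0,0],"rot":[0,0,0]}]' 25;python3 - <<'E'
from h import *
s=observe();print(tyaw(),s['ee_pos'],s['wrist_force'],s['finger_gap'],tocrate(s['ee_pos']))
plan([*crate(31,0),205],79.25)
c,im=snap('wrist','w11.png')
E
```

```text
clock: 10.55
ee_pos: [630.8, -29.0, 203.1]
tcp_rot: [-0.0, 0.77, 0.638, -0.001]
wrist_force: [1.4, 0.6, -3.9]
finger_gap: 19.9
clock: 10.95
ee_pos: [630.9, -32.8, 203.5]
tcp_rot: [0.0, 0.771, 0.637, -0.0]
wrist_force: [-0.5, -0.8, -3.8]
finger_gap: 20.0
(np.float64(79.12), array([-0.001, -0.001, -1.   ])) [630.90696072 -32.82524216 203.50208443] [-0.53914767 -0.81526544 -3.8156094 ] 20.030251983674354 [30.47079805 -1.79911377]
t 10.95 rot units [-0.    0.01 -0.02] then shift [ 0.0018  0.0005 -0.0015]
```

View pics/w11.png

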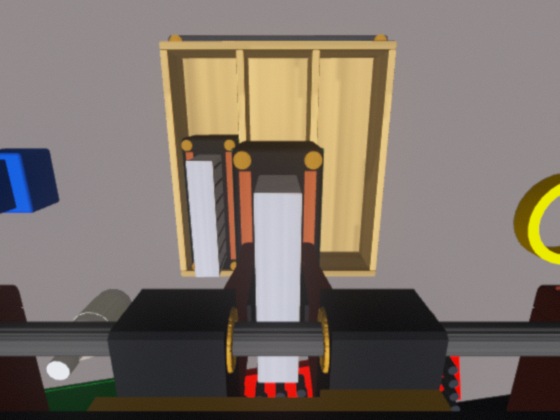

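```bash
python3 -m handwheel '[{"fingers":0.0,"linear":[0.001,0.0005,0.02],"rot":[0,0,0]},{"fingers":0.0,"linear":[0.001,0,0.02],"rot":[0,0,0]},{"fingers":0.0,"linear":[0,0,0.015],"rot":[0,0,0]},{"fingers":0.0,"linear":[0,0,0],"rot":[0,0,0]},{"fingers":0.0,"linear":[0,0,0],"rot":[0,0,0]},{"fingers":0.0,"linear":[0,0,0],"rot":[0,0,0]},{"fingers":0.0,"linear":[0,0,0],"rot":[0,0,0]}]' 25;python3 - <<'E'
from h import *
s=observe();print(tyaw(),s['ee_pos'],s['wrist_force'],s['finger_gap'],tocrate(s['ee_pos']))
plan([*crate(31,0),205],79.25)
c,im=snap('wrist','w12.png')
E
```

```text
clock: 11.7
ee_pos: [633.0, -29.1, 149.7]
tcp_rot: [0.001, 0.77, 0.638, 0.001]
wrist_force: [0.4, 0.3, -5.1]
finger_gap: 20.0
(np.float64(79.26), array([ 0.002,  0.   , -1.   ])) [632.97691483 -29.14111465 149.71359269] [ 0.43700009  0.2559328  -5.06369354] 19.9849405003706 [31.82074196  2.20527844]
t 11.7 rot units [ 0.02 -0.    0.  ] then shift [-0.0022 -0.0008 -0.0553]
```

View pics/w12.png

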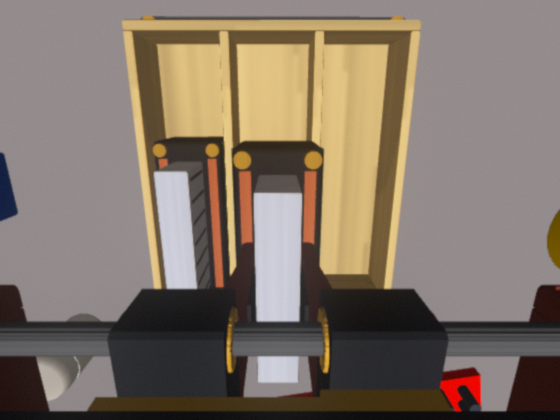

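```bash
python3 -m handwheel '[{"fingers":0.0,"linear":[-0.0015,-0.0005,0],"rot":[0,0,0]},{"fingers":0.0,"linear":[0,0,0],"rot":[0,0,0]},{"fingers":0.0,"linear":[0,0,0],"rot":[0,0,0]},{"fingers":0.0,"linear":[0,0,0],"rot":[0,0,0]},{"fingers":0.0,"linear":[0,0,0],"rot":[0,0,0]}]' 25;python3 - <<'E'
from h import *
s=observe();print(tyaw(),s['ee_pos'],s['finger_gap'],tocrate(s['ee_pos']))
snapshot('top');s=observe();print(tocrate(s['ee_pos']),s['ee_pos'])
E
```

```text
clock: 12.25
ee_pos: [631.5, -30.3, 148.6]
tcp_rot: [-0.0, 0.77, 0.638, 0.0]
wrist_force: [-0.2, 0.3, -3.7]
finger_gap: 20.2
(np.float64(79.28), array([ 0.,  0., -1.])) [631.52918355 -30.31682006 148.64845432] 20.1886484807594 [30.61647193  0.78121989]
[30.59522781  0.76181624] [631.5047062  -30.33194201 148.59769286]
```

```bash
python3 -m handwheel '[{"fingers":0.0,"linear":[-0.0007,0.0005,0.01],"rot":[0,0,0]},{"fingers":0.0,"linear":[0,0,0.01],"rot":[0,0,0]},{"fingers":0.0,"linear":[0,0,0.006],"rot":[0,0,0]},{"fingers":0.0,"linear":[0,0,0],"rot":[0,0,0]},{"fingers":0.0,"linear":[0,0,0],"rot":[0,0,0]}]' 25;python3 - <<'E'
from h import *
s=observe();print(tyaw(),s['ee_pos'],s['wrist_force'],s['finger_gap'],tocrate(s['ee_pos']))
E
```

```text
clock: 12.8
ee_pos: [631.8, -31.2, 122.3]
tcp_rot: [-0.0, 0.77, 0.638, -0.0]
wrist_force: [0.3, 0.3, -3.4]
finger_gap: 19.8
(np.float64(79.28), array([-0.001, -0.   , -1.   ])) [631.76986431 -31.15123787 122.3008935 ] [ 0.34285259  0.33566389 -3.44135804] 19.825224852492244 [3.10078915e+01 5.99665242e-03]
```

```bash
python3 -m handwheel '[{"fingers":0.0,"linear":[0,0,0.012],"rot":[0,0,0]},{"fingers":0.0,"linear":[0,0,0.012],"rot":[0,0,0]},{"fingers":0.0,"linear":[0,0,0.004],"rot":[0,0,0]},{"fingers":0.0,"linear":[0,0,0],"rot":[0,0,0]},{"fingers":0.0,"linear":[0,0.002,0],"rot":[0,0,0]},{"fingers":0.0,"linear":[0,0,0],"rot":[0,0,0]}]' 25;python3 - <<'E'
from h import *
s=observe();print(tyaw(),s['ee_pos'],s['wrist_force'],s['finger_gap'],tocrate(s['ee_pos']))
E
```

```text
clock: 13.4
ee_pos: [634.4, -31.6, 95.0]
tcp_rot: [0.0, 0.77, 0.638, 0.0]
wrist_force: [0.2, -0.1, -3.5]
finger_gap: 20.0
(np.float64(79.27), array([ 0.001, -0.   , -1.   ])) [634.37142592 -31.59169375  94.98795374] [ 0.16734195 -0.05860222 -3.47992689] 20.000295996741976 [33.64599713  0.0562222 ]
```

```bash
python3 -m handwheel '[{"fingers":0.0,"linear":[0,0,0.005],"rot":[0,0,0]},{"fingers":0.0,"linear":[0,0,0],"rot":[0,0,0]},{"fingers":0.0,"linear":[0,0,0],"rot":[0,0,0]},{"fingers":0.4,"linear":[0,0,0],"rot":[0,0,0]},{"fingers":0.4,"linear":[0,0,0],"rot":[0,0,0]},{"fingers":0.4,"linear":[0,0,-0.02],"rot":[0,0,0]},{"fingers":0.4,"linear":[0,0,-0.04],"rot":[0,0,0]},{"fingers":0.4,"linear":[0,0,-0.05],"rot":[0,0,0]},{"fingers":0.6,"linear":[0,0,-0.05],"rot":[0,0,0]},{"fingers":0.6,"linear":[0,0,0],"rot":[0,0,0]}]' 25;python3 - <<'E'
from h import *
s=observe();print(tyaw(),s['ee_pos'],s['wrist_force'],s['finger_gap'],tocrate(s['ee_pos']))
c,im=snap('wrist','w13.png')
plan([600,286,260],79.25); ct,im=snap('top','t13.png')
for r in rects(blue(im)): print('top',np.round(r[0]),np.round(r[1]),round(r[2]),onz(ct,*r[0],45).round())
E
```

```text
clock: 14.4
ee_pos: [637.9, -32.3, 257.6]
tcp_rot: [0.004, 0.77, 0.638, 0.005]
wrist_force: [1.0, -0.9, 0.9]
finger_gap: 47.8
(np.float64(79.24), array([ 0.013,  0.001, -1.   ])) [637.92611875 -32.25286124 257.62449711] [ 1.00256461 -0.90022137  0.88421426] 47.75236472614029 [37.26164052  0.06653836]
t 14.45 rot units [ 0.08 -0.02  0.  ] then shift [ 0.3055 -0.0948 -0.0061]
top [376. 257.] [17. 21.] 13 [ 385. -294.   45.]
top [166. 252.] [18. 20.] 22 [381. 297.  45.]
top [372. 194.] [16. 23.] 10 [ 568. -288.   45.]
top [174. 191.] [17. 43.] 8 [559. 290.  45.]
```

View pics/w13.png

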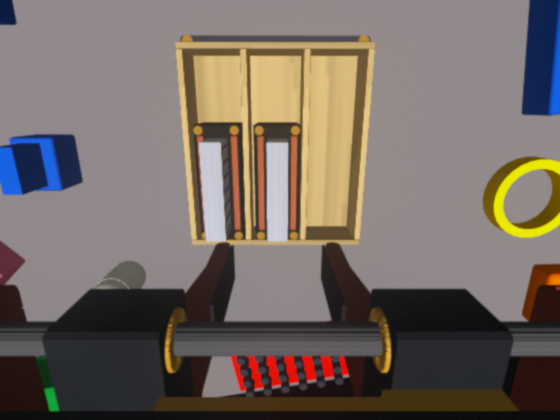

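```bash
python3 -m handwheel '[{"fingers":0.6,"linear":[0.038,-0.012,0],"rot":[0,0,0]},{"fingers":0.6,"linear":[0.038,-0.012,0],"rot":[0,0,0]},{"fingers":0.6,"linear":[0.038,-0.012,0],"rot":[0,0,0]},{"fingers":0.6,"linear":[0.038,-0.012,0],"rot":[0,0,0]},{"fingers":0.6,"linear":[0.038,-0.012,0],"rot":[0,0,0]},{"fingers":0.6,"linear":[0.038,-0.012,0],"rot":[0,0,0]},{"fingers":0.6,"linear":[0.038,-0.012,0],"rot":[0,0,0]},{"fingers":0.6,"linear":[0.038,-0.012,0],"rot":[0,0,0]},{"fingers":0.6,"linear":[0,0,0],"rot":[0,0,0]},{"fingers":0.6,"linear":[0,0,0],"rot":[0,0,0]}]' 25;python3 -m handwheel '[{"fingers":0.6,"linear":[0,0,0],"rot":[0,0,0]},{"fingers":0.6,"linear":[0,0,0],"rot":[0,0,0]}]'
python3 - <<'E'
from h import *
s=observe();print(tyaw(),s['ee_pos'],s['q'].round(2))
c,im=snap('wrist','w14.png'); np.save('w14.npy',c,allow_pickle=True)
E
```

```text
clock: 15.5
ee_pos: [594.8, 285.7, 247.4]
tcp_rot: [-0.0, 0.769, 0.639, -0.002]
wrist_force: [0.9, -2.1, 0.3]
finger_gap: 52.6
clock: 15.7
ee_pos: [596.5, 282.9, 249.2]
tcp_rot: [0.0, 0.771, 0.637, -0.001]
wrist_force: [0.3, -0.5, 0.2]
finger_gap: 52.8
(np.float64(79.11), array([-0.   , -0.001, -1.   ])) [596.51173648 282.87658948 249.17824193] [-0.72  0.45  0.25  1.59 -0.12  1.12  0.94]
```

View pics/w14.png

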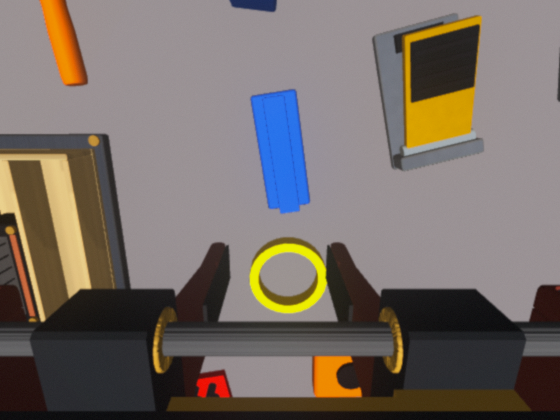

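Run:
```python
from h import *
c,im=snap('wrist','w15.png'); np.save('w15.npy',c,allow_pickle=True); print(observe()['ee_pos'])
x=cv2.resize(im[80:220,240:320],None,fx=4.2,fy=4.2,interpolation=cv2.INTER_CUBIC)
x=cv2.convertScaleAbs(x,alpha=1.4);cv2.imwrite('pics/w15c.png',x)
```

```text
[596.50283891 283.42245846 249.59373875]
```

View pics/w15c.png

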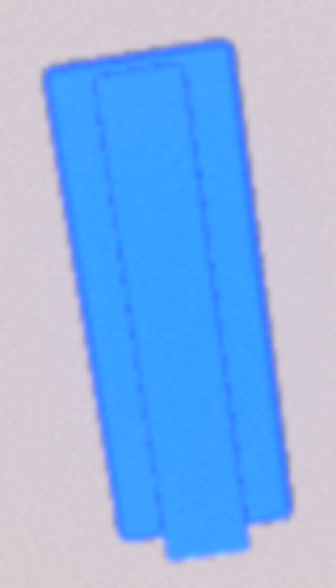

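```bash
cat >> h.py <<'E'
def quad(c,pts,z,f,u0,v0):
    P=np.array([onz(c,a/f+u0-.4,b/f+v0-.4,z)[:2] for a,b in pts]); m=P.mean(0)
    (cx,cy),(w,h),a=cv2.minAreaRect(P.astype(np.float32))
    s=[np.linalg.norm(P[(i+1)%4]-P[i]).round(1) for i in range(4)]
    d=P[3]-P[0]+P[2]-P[1]; yaw=np.degrees(np.arctan2(d[1],d[0])); yaw=(yaw+90)%180-90
    print('centre',m.round(1),'sides',s,'yaw along sides 0-3:',yaw.round(1)); return m,yaw
E
python3 - <<'E'
from h import *
c=np.load('w15.npy',allow_pickle=True).item()
m,y=quad(c,[(96,75),(184,64),(249,549),(166,560)],84,4.2,240,80)
plan([*m,66],y+90)
E
```

```text
centre [560.5 294.6] sides [np.float64(19.2), np.float64(110.7), np.float64(20.0), np.float64(111.1)] yaw along sides 0-3: -2.7
t 15.8 rot units [-0.    0.   -1.36] then shift [ 0.0095 -0.0365  0.1836]
```

```bash
python3 -m handwheel '[{"fingers":0.6,"linear":[0,0,0],"rot":[0,0,-0.68]},{"fingers":0.6,"linear":[0,0,0],"rot":[0,0,-0.68]},{"fingers":0.6,"linear":[0.0095,-0.0365,0.01],"rot":[0,0,0]},{"fingers":0.6,"linear":[0,0,0.04],"rot":[0,0,0]},{"fingers":0.6,"linear":[0,0,0.04],"rot":[0,0,0]},{"fingers":0.6,"linear":[0,0,0],"rot":[0,0,0]},{"fingers":0.6,"linear":[0,0,0],"rot":[0,0,0]},{"fingers":0.6,"linear":[0,0,0],"rot":[0,0,0]},{"fingers":0.6,"linear":[0,0,0],"rot":[0,0,0]},{"fingers":0.6,"linear":[0,0,0],"rot":[0,0,0]}]'
python3 - <<'E'
from h import *
s=observe();print(tyaw(),s['ee_pos'],s['q'].round(2))
plan([560.5,294.6,66],87.3)
c,im=snap('wrist','w16.png')
E
```

```text
clock: 16.8
ee_pos: [561.0, 296.5, 161.3]
tcp_rot: [0.0, 0.723, 0.691, 0.001]
wrist_force: [0.2, 0.0, -0.6]
finger_gap: 52.4
(np.float64(87.42), array([ 0.002,  0.002, -1.   ])) [560.96583264 296.53072322 161.2845963 ] [-0.73  0.49  0.19  1.74 -0.11  0.92  1.04]
t 16.8 rot units [ 0.02 -0.02  0.02] then shift [-0.002  -0.0004  0.0953]
```

View pics/w16.png

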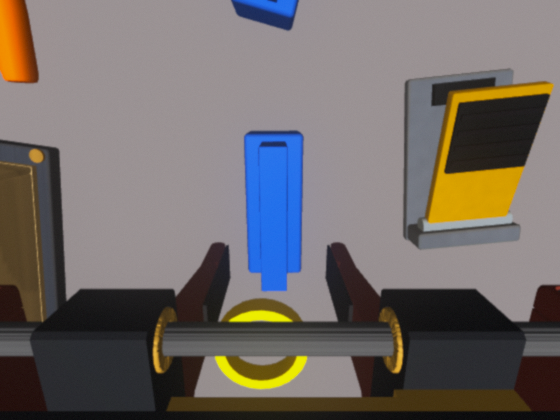

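```bash
python3 -m handwheel '[{"fingers":0.6,"linear":[-0.001,0,0.04],"rot":[0,0,0]},{"fingers":0.6,"linear":[-0.001,0,0.04],"rot":[0,0,0]},{"fingers":0.6,"linear":[0,0,0.015],"rot":[0,0,0]},{"fingers":0.6,"linear":[0,0,0],"rot":[0,0,0]},{"fingers":0.0,"linear":[0,0,0],"rot":[0,0,0]},{"fingers":0.0,"linear":[0,0,0],"rot":[0,0,0]},{"fingers":0.0,"linear":[0,0,0],"rot":[0,0,0]},{"fingers":0.0,"linear":[0,0,0],"rot":[0,0,0]},{"fingers":0.0,"linear":[0,0,0],"rot":[0,0,0]}]' 15
python3 - <<'E'
from h import *
s=observe();print(tyaw(),s['ee_pos'],s['wrist_force'],s['finger_gap'])
E
python3 -m handwheel '[{"fingers":0.0,"linear":[0,0,-0.02],"rot":[0,0,0]},{"fingers":0.0,"linear":[0,0,-0.04],"rot":[0,0,0]},{"fingers":0.0,"linear":[0,0,-0.04],"rot":[0,0,0]},{"fingers":0.0,"linear":[0,0,-0.04],"rot":[0,0,0]},{"fingers":0.0,"linear":[0,0,0],"rot":[0,0,0.68]},{"fingers":0.0,"linear":[0,0,0],"rot":[0,0,0.68]},{"fingers":0.0,"linear":[0,0,0],"rot":[0,0,0]},{"fingers":0.0,"linear":[0,0,0],"rot":[0,0,0]}]' 15
python3 - <<'E'
from h import *
s=observe();print(tyaw(),s['ee_pos'],s['wrist_force'],s['finger_gap'])
plan([*crate(31,60),205],79.25)
E
```

```text
clock: 17.75
ee_pos: [560.3, 294.4, 65.3]
tcp_rot: [0.0, 0.723, 0.691, 0.001]
wrist_force: [-0.7, -0.4, 6.9]
finger_gap: 19.9
(np.float64(87.44), array([ 0.001,  0.001, -1.   ])) [560.26076951 294.35562428  65.34583507] [-0.70782772 -0.41655494  6.90175404] 19.854796926584307
clock: 18.55
ee_pos: [559.7, 294.1, 204.4]
tcp_rot: [-0.0, 0.769, 0.639, -0.0]
wrist_force: [0.6, -0.8, -0.7]
finger_gap: 20.1
(np.float64(79.39), array([-0.001, -0.   , -1.   ])) [559.66270411 294.0809976  204.37984862] [ 0.6372854  -0.7548158  -0.69067609] 20.07899684584299
t 18.55 rot units [-0.    0.    0.02] then shift [-0.2461  0.1314 -0.0006]
```

```bash
python3 -m handwheel '[{"fingers":0.0,"linear":[-0.035,0.0187,0],"rot":[0,0,0]},{"fingers":0.0,"linear":[-0.035,0.0187,0],"rot":[0,0,0]},{"fingers":0.0,"linear":[-0.035,0.0187,0],"rot":[0,0,0]},{"fingers":0.0,"linear":[-0.035,0.0187,0],"rot":[0,0,0]},{"fingers":0.0,"linear":[-0.035,0.0187,0],"rot":[0,0,0]},{"fingers":0.0,"linear":[-0.035,0.0187,0],"rot":[0,0,0]},{"fingers":0.0,"linear":[-0.035,0.0187,0],"rot":[0,0,0]},{"fingers":0.0,"linear":[0,0,0.02],"rot":[0,0,0]},{"fingers":0.0,"linear":[0,0,0.02],"rot":[0,0,0]},{"fingers":0.0,"linear":[0,0,0.015],"rot":[0,0,0]}]' 15;python3 -m handwheel '[{"fingers":0,"linear":[0,0,0],"rot":[0,0,0]},{"fingers":0,"linear":[0,0,0],"rot":[0,0,0]},{"fingers":0,"linear":[0,0,0],"rot":[0,0,0]},{"fingers":0,"linear":[0,0,0],"rot":[0,0,0]},{"fingers":0,"linear":[0,0,0],"rot":[0,0,0]}]'
python3 - <<'E'
from h import *
s=observe();print(tyaw(),s['ee_pos'],s['wrist_force'],s['finger_gap'],tocrate(s['ee_pos']))
c,im=snap('wrist','w17.png')
E
```

```text
clock: 19.55
ee_pos: [642.4, 28.7, 148.0]
tcp_rot: [-0.001, 0.77, 0.638, -0.001]
wrist_force: [-0.9, 0.9, -0.8]
finger_gap: 20.0
clock: 20.05
ee_pos: [643.4, 29.3, 150.5]
tcp_rot: [0.0, 0.77, 0.638, 0.001]
wrist_force: [-0.3, 0.4, -1.4]
finger_gap: 19.8
(np.float64(79.29), array([ 0.001,  0.   , -1.   ])) [643.40612891  29.28304977 150.46297338] [-0.34317021  0.4060179  -1.40008039] 19.776884030211814 [31.22120431 61.5499669 ]
```

View pics/w17.png

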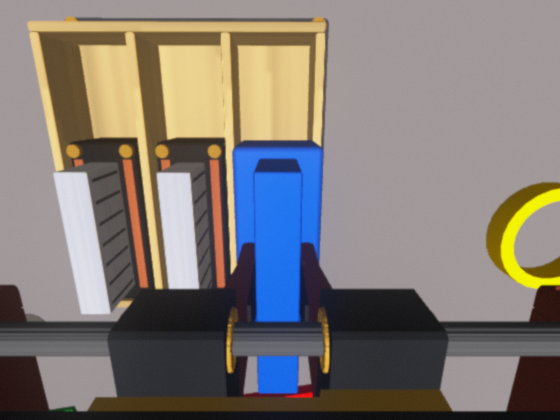

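Long brick hovers over the third bay; lateral reads 61.5, so shift by −1.5 and lower in stages.

```bash
python3 -m handwheel '[{"fingers":0.0,"linear":[-0.0015,0,0.01],"rot":[0,0,0]},{"fingers":0.0,"linear":[0,0,0.01],"rot":[0,0,0]},{"fingers":0.0,"linear":[0,0,0.008],"rot":[0,0,0]},{"fingers":0.0,"linear":[0,0,0],"rot":[0,0,0]},{"fingers":0.0,"linear":[0,0,0],"rot":[0,0,0]},{"fingers":0.0,"linear":[0,0,0],"rot":[0,0,0]}]' ;python3 - <<'E'
from h import *
s=observe();print(tyaw(),s['ee_pos'],s['wrist_force'],s['finger_gap'],tocrate(s['ee_pos']))
E
```

```text
clock: 20.7
ee_pos: [643.0, 27.6, 121.8]
tcp_rot: [0.0, 0.77, 0.638, 0.0]
wrist_force: [0.6, -0.1, -0.7]
finger_gap: 19.5
(np.float64(79.27), array([ 0.,  0., -1.])) [642.97209381  27.58930103 121.84942771] [ 0.55479975 -0.07511051 -0.70253616] 19.4962960786469 [31.10918846 59.80508189]
```

```bash
python3 -m handwheel '[{"fingers":0.0,"linear":[0,0,0.012],"rot":[0,0,0]},{"fingers":0.0,"linear":[0,0,0.012],"rot":[0,0,0]},{"fingers":0.0,"linear":[0,0,0.003],"rot":[0,0,0]},{"fingers":0.0,"linear":[0,0,0],"rot":[0,0,0]},{"fingers":0.0,"linear":[0,0.002,0],"rot":[0,0,0]},{"fingers":0.0,"linear":[0,0,0],"rot":[0,0,0]},{"fingers":0.0,"linear":[0,0,0.004],"rot":[0,0,0]},{"fingers":0.0,"linear":[0,0,0],"rot":[0,0,0]},{"fingers":0.0,"linear":[0,0,0],"rot":[0,0,0]}]' ;python3 - <<'E'
from h import *
s=observe();print(tyaw(),s['ee_pos'],s['wrist_force'],s['finger_gap'],tocrate(s['ee_pos']))
E
python3 -m handwheel '[{"fingers":0.4,"linear":[0,0,0],"rot":[0,0,0]},{"fingers":0.4,"linear":[0,0,0],"rot":[0,0,0]},{"fingers":0.4,"linear":[0,0,-0.02],"rot":[0,0,0]},{"fingers":0.4,"linear":[0,0,-0.04],"rot":[0,0,0]},{"fingers":0.4,"linear":[0,0,-0.05],"rot":[0,0,0]},{"fingers":0.6,"linear":[0,0,-0.05],"rot":[0,0,0]},{"fingers":0.6,"linear":[0,0,0],"rot":[0,0,0]}]'
python3 - <<'E'
from h import *
s=observe();print(tyaw(),s['ee_pos'],tocrate(s['ee_pos']))
c,im=snap('wrist','w18.png')
plan([381+38,297-8,250],79.25); ct,im=snap('top','t18.png')
for r in rects(blue(im)): print('top',np.round(r[0]),np.round(r[1]),round(r[2]),onz(ct,*r[0],45).round())
E
```

```text
clock: 21.6
ee_pos: [645.4, 27.2, 91.1]
tcp_rot: [0.0, 0.77, 0.638, 0.001]
wrist_force: [1.7, -0.0, 0.1]
finger_gap: 19.8
(np.float64(79.27), array([ 0.002,  0.   , -1.   ])) [645.41837853  27.22424116  91.11290766] [ 1.67584055 -0.03871706  0.13609898] 19.805678483163536 [33.58071856 59.90056279]
clock: 22.3
ee_pos: [648.4, 26.9, 258.4]
tcp_rot: [0.003, 0.77, 0.638, 0.005]
wrist_force: [0.5, -0.8, 0.2]
finger_gap: 47.8
(np.float64(79.24), array([ 0.012,  0.002, -1.   ])) [648.37515559  26.94679026 258.37150211] [36.5375989  60.17691077]
t 22.35 rot units [ 0.06 -0.02  0.  ] then shift [ 0.2148 -0.2724  0.0047]
top [375. 257.] [17. 21.] 11 [ 385. -294.   45.]
top [166. 252.] [18. 20.] 22 [381. 297.  45.]
top [372. 194.] [16. 23.] 10 [ 568. -288.   45.]
```

View pics/w18.png

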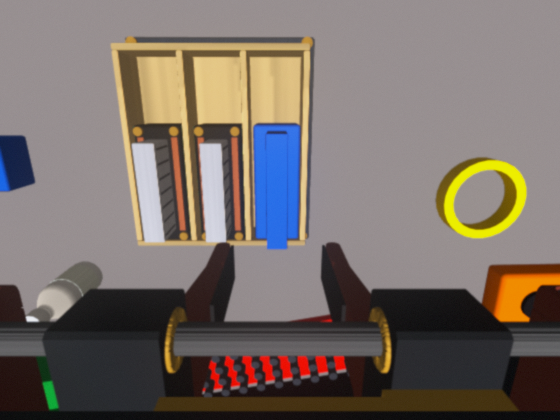

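```bash
python3 -m handwheel '[{"fingers":0.6,"linear":[0.027,-0.034,0],"rot":[0,0,0]},{"fingers":0.6,"linear":[0.027,-0.034,0],"rot":[0,0,0]},{"fingers":0.6,"linear":[0.027,-0.034,0],"rot":[0,0,0]},{"fingers":0.6,"linear":[0.027,-0.034,0],"rot":[0,0,0]},{"fingers":0.6,"linear":[0.027,-0.034,0],"rot":[0,0,0]},{"fingers":0.6,"linear":[0.027,-0.034,0],"rot":[0,0,0]},{"fingers":0.6,"linear":[0.027,-0.034,0],"rot":[0,0,0]},{"fingers":0.6,"linear":[0.027,-0.034,0],"rot":[0,0,0]},{"fingers":0.6,"linear":[0,0,0],"rot":[0,0,0]},{"fingers":0.6,"linear":[0,0,0],"rot":[0,0,0]}]' 15;python3 -m handwheel '[{"fingers":0.6,"linear":[0,0,0],"rot":[0,0,0]},{"fingers":0.6,"linear":[0,0,0],"rot":[0,0,0]},{"fingers":0.6,"linear":[0,0,0],"rot":[0,0,0]}]'
python3 - <<'E'
from h import *
s=observe();print(tyaw(),s['ee_pos'],s['q'].round(2))
c,im=snap('wrist','w19.png'); np.save('w19.npy',c,allow_pickle=True)
print(rects(blue(im)))
E
```

```text
clock: 23.4
ee_pos: [416.2, 290.1, 249.1]
tcp_rot: [0.0, 0.769, 0.639, -0.002]
wrist_force: [-0.0, -0.3, -0.5]
finger_gap: 52.8
clock: 23.7
ee_pos: [418.3, 289.0, 250.4]
tcp_rot: [0.0, 0.771, 0.637, -0.0]
wrist_force: [-0.1, -0.7, 0.2]
finger_gap: 52.8
(np.float64(79.14), array([-0.   , -0.001, -1.   ])) [418.31654076 288.97064831 250.37486916] [-0.87  0.19  0.16  1.94 -0.03  1.02  0.69]
[((281.5187683105469, 151.59043884277344), (43.581787109375, 57.48589324951172), 6.709836483001709, 2315.0)]
```

View pics/w19.png

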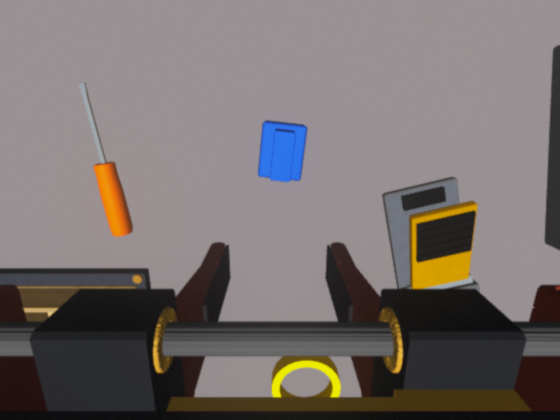

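Run:
```python
from h import *
im=cv2.imread('pics/w19.png')
x=cv2.resize(im[115:190,250:320],None,fx=7,fy=7,interpolation=cv2.INTER_CUBIC)
x=cv2.convertScaleAbs(x,alpha=1.4);cv2.imwrite('pics/w19c.png',x)
```

```text
(no output)
```

View pics/w19c.png

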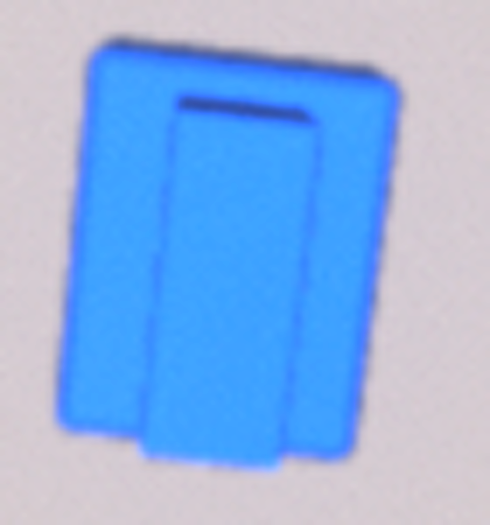

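Run:
```python
from h import *
c=np.load('w19.npy',allow_pickle=True).item()
m,y=quad(c,[(174,110),(319,123),(283,468),(140,456)],84,7,250,115)
plan([*m,66],y+90)
```

```text
centre [382.3 301.4] sides [np.float64(19.5), np.float64(47.3), np.float64(20.1), np.float64(47.4)] yaw along sides 0-3: -16.4
t 23.75 rot units [-0.    0.    0.93] then shift [ 0.0016 -0.0379  0.1845]
```

```bash
python3 -m handwheel '[{"fingers":0.6,"linear":[0,0,0],"rot":[0,0,0.93]},{"fingers":0.6,"linear":[0.0015,-0.038,0.01],"rot":[0,0,0]},{"fingers":0.6,"linear":[0,0,0.04],"rot":[0,0,0]},{"fingers":0.6,"linear":[0,0,0.04],"rot":[0,0,0]},{"fingers":0.6,"linear":[0,0,0],"rot":[0,0,0]},{"fingers":0.6,"linear":[0,0,0],"rot":[0,0,0]},{"fingers":0.6,"linear":[0,0,0],"rot":[0,0,0]},{"fingers":0.6,"linear":[0,0,0],"rot":[0,0,0]},{"fingers":0.6,"linear":[0,0,0],"rot":[0,0,0]}]'
python3 - <<'E'
from h import *
s=observe();print(tyaw(),s['ee_pos'],s['q'].round(2))
plan([382.3,301.4,66],73.6)
c,im=snap('wrist','w20.png'); print(rects(blue(im)))
E
```

```text
clock: 24.65
ee_pos: [382.4, 302.8, 162.0]
tcp_rot: [-0.0, 0.8, 0.6, 0.001]
wrist_force: [0.4, 0.2, -1.0]
finger_gap: 52.5
(np.float64(73.68), array([ 0.002,  0.002, -1.   ])) [382.35426014 302.7669757  162.00132363] [-0.92  0.26  0.14  2.08 -0.05  0.8   0.54]
t 24.65 rot units [ 0.01 -0.02  0.01] then shift [-0.0013  0.0003  0.096 ]
[((274.5, 210.5), (85.0, 55.0), 90.0, 4070.0)]
```

View pics/w20.png

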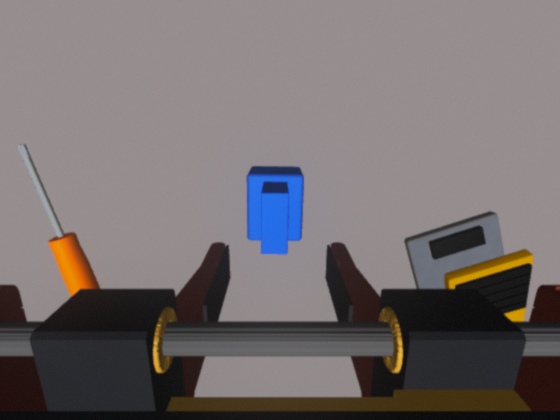

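```bash
python3 -m handwheel '[{"fingers":0.6,"linear":[-0.001,0,0.04],"rot":[0,0,0]},{"fingers":0.6,"linear":[0,0,0.04],"rot":[0,0,0]},{"fingers":0.6,"linear":[0,0,0.016],"rot":[0,0,0]},{"fingers":0.6,"linear":[0,0,0],"rot":[0,0,0]},{"fingers":0.0,"linear":[0,0,0],"rot":[0,0,0]},{"fingers":0.0,"linear":[0,0,0],"rot":[0,0,0]},{"fingers":0.0,"linear":[0,0,0],"rot":[0,0,0]},{"fingers":0.0,"linear":[0,0,0],"rot":[0,0,0]},{"fingers":0.0,"linear":[0,0,0],"rot":[0,0,0]}]' 12
python3 - <<'E'
from h import *
s=observe();print(tyaw(),s['ee_pos'],s['wrist_force'],s['finger_gap'])
E
python3 -m handwheel '[{"fingers":0.0,"linear":[0,0,-0.02],"rot":[0,0,0]},{"fingers":0.0,"linear":[0,0,-0.04],"rot":[0,0,0]},{"fingers":0.0,"linear":[0,0,-0.04],"rot":[0,0,0]},{"fingers":0.0,"linear":[0,0,-0.04],"rot":[0,0,0]},{"fingers":0.0,"linear":[0,0,0],"rot":[0,0,-0.93]},{"fingers":0.0,"linear":[0,0,0],"rot":[0,0,0]},{"fingers":0.0,"linear":[0,0,0],"rot":[0,0,0]}]' 12
python3 - <<'E'
from h import *
s=observe();print(tyaw(),s['ee_pos'],s['wrist_force'],s['finger_gap'])
plan([*crate(-62,60),205],79.25)
E
```

```text
clock: 25.6
ee_pos: [381.5, 301.5, 65.3]
tcp_rot: [-0.0, 0.8, 0.6, 0.001]
wrist_force: [-1.1, 0.1, 3.9]
finger_gap: 19.9
(np.float64(73.7), array([ 0.001,  0.001, -1.   ])) [381.53400051 301.54874205  65.25023847] [-1.05306863  0.12579992  3.93653527] 19.867869921737263
clock: 26.3
ee_pos: [380.8, 300.8, 204.2]
tcp_rot: [-0.0, 0.771, 0.637, -0.001]
wrist_force: [0.3, -0.5, -0.3]
finger_gap: 20.0
(np.float64(79.14), array([-0.001, -0.001, -1.   ])) [380.82303488 300.77764814 204.16250303] [ 0.27613167 -0.52376872 -0.32066313] 20.025284355941686
t 26.3 rot units [-0.01  0.01 -0.02] then shift [-0.2194  0.2154 -0.0008]
```

```bash
python3 -m handwheel '[{"fingers":0.0,"linear":[-0.0274,0.0269,0],"rot":[0,0,-0.02]},{"fingers":0.0,"linear":[-0.0274,0.0269,0],"rot":[0,0,0]},{"fingers":0.0,"linear":[-0.0274,0.0269,0],"rot":[0,0,0]},{"fingers":0.0,"linear":[-0.0274,0.0269,0],"rot":[0,0,0]},{"fingers":0.0,"linear":[-0.0274,0.0269,0],"rot":[0,0,0]},{"fingers":0.0,"linear":[-0.0274,0.0269,0],"rot":[0,0,0]},{"fingers":0.0,"linear":[-0.0274,0.0269,0],"rot":[0,0,0]},{"fingers":0.0,"linear":[-0.0274,0.0269,0.01],"rot":[0,0,0]},{"fingers":0.0,"linear":[0,0,0.025],"rot":[0,0,0]},{"fingers":0.0,"linear":[0,0,0.02],"rot":[0,0,0]}]' 12;python3 -m handwheel '[{"fingers":0,"linear":[0,0,0],"rot":[0,0,0]},{"fingers":0,"linear":[0,0,0],"rot":[0,0,0]},{"fingers":0,"linear":[0,0,0],"rot":[0,0,0]},{"fingers":0,"linear":[0,0,0],"rot":[0,0,0]},{"fingers":0,"linear":[0,0,0],"rot":[0,0,0]}]'
python3 - <<'E'
from h import *
s=observe();print(tyaw(),s['ee_pos'],s['wrist_force'],s['finger_gap'],tocrate(s['ee_pos']))
c,im=snap('wrist','w21.png')
E
```

```text
clock: 27.3
ee_pos: [552.0, 44.3, 147.4]
tcp_rot: [-0.0, 0.771, 0.637, -0.001]
wrist_force: [-0.5, -0.2, -0.6]
finger_gap: 20.0
clock: 27.8
ee_pos: [552.8, 46.4, 150.5]
tcp_rot: [0.0, 0.769, 0.639, 0.001]
wrist_force: [0.3, 0.1, -0.0]
finger_gap: 19.7
(np.float64(79.4), array([ 0.001,  0.   , -1.   ])) [552.81660975  46.40117558 150.4694485 ] [ 0.33853976  0.12749896 -0.00824214] 19.722590312464956 [-60.97148093  61.55100697]
```

View pics/w21.png

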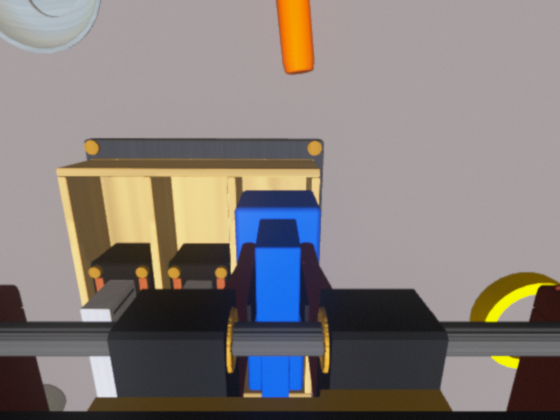

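```bash
python3 -m handwheel '[{"fingers":0.0,"linear":[-0.0015,-0.002,0.01],"rot":[0,0,0]},{"fingers":0.0,"linear":[0,0,0.01],"rot":[0,0,0]},{"fingers":0.0,"linear":[0,0,0.008],"rot":[0,0,0]},{"fingers":0.0,"linear":[0,0,0],"rot":[0,0,0]},{"fingers":0.0,"linear":[0,0,0],"rot":[0,0,0]},{"fingers":0.0,"linear":[0,0,0],"rot":[0,0,0]}]' ;python3 - <<'E'
from h import *
s=observe();print(tyaw(),s['ee_pos'],s['wrist_force'],s['finger_gap'],tocrate(s['ee_pos']))
E
```

```text
clock: 28.45
ee_pos: [550.4, 45.0, 121.8]
tcp_rot: [0.0, 0.769, 0.639, 0.0]
wrist_force: [0.6, 0.1, -0.3]
finger_gap: 19.8
(np.float64(79.39), array([ 0.,  0., -1.])) [550.39510306  45.00614087 121.78037133] [ 0.56141858  0.11279648 -0.26959202] 19.789975057014278 [-63.09187302  59.73063505]
```

```bash
python3 -m handwheel '[{"fingers":0.0,"linear":[0,0,0.012],"rot":[0,0,0]},{"fingers":0.0,"linear":[0,0,0.012],"rot":[0,0,0]},{"fingers":0.0,"linear":[0,0,0.006],"rot":[0,0,0]},{"fingers":0.0,"linear":[0,0,0],"rot":[0,0,0]},{"fingers":0.0,"linear":[0,0,0],"rot":[0,0,0]},{"fingers":0.0,"linear":[0,0,0],"rot":[0,0,0]}]' ;python3 - <<'E'
from h import *
s=observe();print(tyaw(),s['ee_pos'],s['wrist_force'],s['finger_gap'],tocrate(s['ee_pos']))
E
python3 -m handwheel '[{"fingers":0.4,"linear":[0,0,0],"rot":[0,0,0]},{"fingers":0.4,"linear":[0,0,0],"rot":[0,0,0]},{"fingers":0.4,"linear":[0,0,-0.02],"rot":[0,0,0]},{"fingers":0.4,"linear":[0,0,-0.04],"rot":[0,0,0]},{"fingers":0.4,"linear":[0,0,-0.05],"rot":[0,0,0]},{"fingers":0.6,"linear":[0,0,-0.05],"rot":[0,0,0]},{"fingers":0.6,"linear":[0,0,0],"rot":[0,0,0]}]'
python3 - <<'E'
from h import *
s=observe();print(tyaw(),s['ee_pos'],tocrate(s['ee_pos']))
c,im=snap('wrist','w22.png')
plan([385+38,-294-8,250],79.25); ct,im=snap('top','t22.png')
for r in rects(blue(im)): print('top',np.round(r[0]),np.round(r[1]),round(r[2]),onz(ct,*r[0],45).round())
E
```

```text
clock: 29.05
ee_pos: [550.0, 45.0, 91.4]
tcp_rot: [-0.0, 0.769, 0.639, -0.0]
wrist_force: [0.1, 0.6, -0.5]
finger_gap: 19.9
(np.float64(79.39), array([-0., -0., -1.])) [550.03529766  44.99273256  91.39645065] [ 0.05847805  0.58905764 -0.51227738] 19.884207850025618 [-63.44293294  59.65065602]
clock: 29.75
ee_pos: [554.1, 45.2, 258.7]
tcp_rot: [0.003, 0.77, 0.639, 0.006]
wrist_force: [0.7, -0.4, 0.0]
finger_gap: 47.5
(np.float64(79.36), array([ 0.012,  0.003, -1.   ])) [554.06673886  45.17376948 258.71465132] [-59.51519974  60.57704926]
t 29.8 rot units [ 0.06 -0.03  0.02] then shift [-0.3653 -0.0622  0.0053]
top [376. 257.] [17. 21.] 11 [ 385. -294.   45.]
top [372. 194.] [16. 23.] 10 [ 568. -288.   45.]
```

View pics/w22.png

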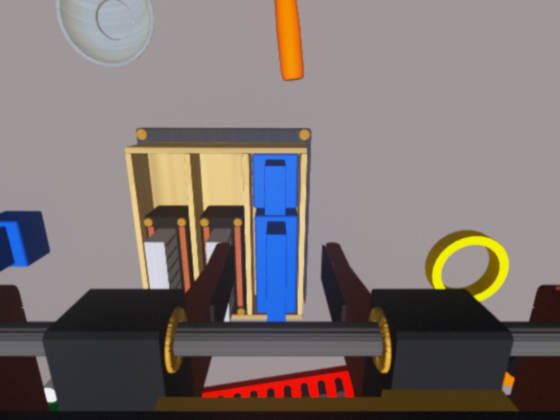

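```bash
python3 -m handwheel '[{"fingers":0.6,"linear":[-0.0406,-0.007,0],"rot":[0,0,0]},{"fingers":0.6,"linear":[-0.0406,-0.007,0],"rot":[0,0,0]},{"fingers":0.6,"linear":[-0.0406,-0.007,0],"rot":[0,0,0]},{"fingers":0.6,"linear":[-0.0406,-0.007,0],"rot":[0,0,0]},{"fingers":0.6,"linear":[-0.0406,-0.007,0],"rot":[0,0,0]},{"fingers":0.6,"linear":[-0.0406,-0.007,0],"rot":[0,0,0]},{"fingers":0.6,"linear":[-0.0406,-0.007,0],"rot":[0,0,0]},{"fingers":0.6,"linear":[-0.0406,-0.007,0],"rot":[0,0,0]},{"fingers":0.6,"linear":[-0.0406,-0.007,0],"rot":[0,0,0]},{"fingers":0.6,"linear":[0,0,0],"rot":[0,0,0]}]' 12;python3 -m handwheel '[{"fingers":0.6,"linear":[0,0,0],"rot":[0,0,0]},{"fingers":0.6,"linear":[0,0,0],"rot":[0,0,0]},{"fingers":0.6,"linear":[0,0,0],"rot":[0,0,0]},{"fingers":0.6,"linear":[0,0,0],"rot":[0,0,0]}]'
python3 - <<'E'
from h import *
s=observe();print(tyaw(),s['ee_pos'],s['q'].round(2))
c,im=snap('wrist','w23.png'); np.save('w23.npy',c,allow_pickle=True)
for r in rects(blue(im)): print(r)
E
```

```text
clock: 30.85
ee_pos: [416.9, -307.4, 250.2]
tcp_rot: [-0.001, 0.772, 0.635, -0.002]
wrist_force: [-0.4, -0.1, -0.6]
finger_gap: 52.6
clock: 31.25
ee_pos: [421.5, -301.4, 251.3]
tcp_rot: [-0.0, 0.769, 0.64, 0.0]
wrist_force: [0.1, 0.5, -0.5]
finger_gap: 52.6
(np.float64(79.52), array([-0.   ,  0.001, -1.   ])) [ 421.48770958 -301.36936006  251.33518799] [ 0.03  0.22  0.55  1.94 -0.13  1.02  2.03]
((306.5, 293.0), (58.0, 39.0), 90.0, 1979.5)
((273.7822265625, 153.62234497070312), (43.06813430786133, 57.2909049987793), 1.6365772485733032, 2288.5)
```

View pics/w23.png

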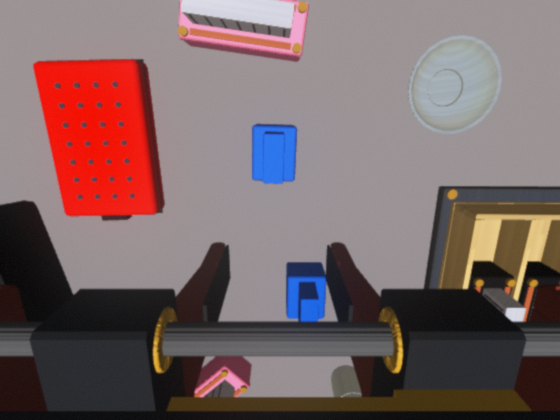

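Run:
```python
from h import *
im=cv2.imread('pics/w23.png')
x=cv2.resize(im[115:190,240:310],None,fx=7,fy=7,interpolation=cv2.INTER_CUBIC)
x=cv2.convertScaleAbs(x,alpha=1.4);cv2.imwrite('pics/w23c.png',x)
```

```text
(no output)
```

View pics/w23c.png

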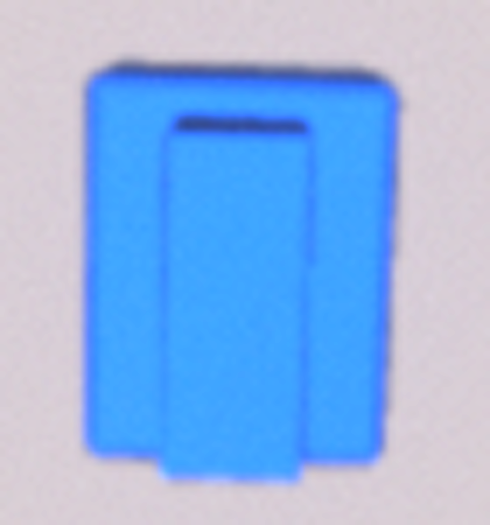

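Run:
```python
from h import *
c=np.load('w23.npy',allow_pickle=True).item()
m,y=quad(c,[(166,130),(312,134),(301,481),(161,477)],84,7,240,115)
plan([*m,66],y+90)
```

```text
centre [ 386.1 -298.1] sides [np.float64(19.7), np.float64(47.7), np.float64(19.7), np.float64(47.7)] yaw along sides 0-3: -12.0
t 31.3 rot units [-0.   -0.    0.25] then shift [-0.0039 -0.0353  0.1855]
```

```bash
python3 -m handwheel '[{"fingers":0.6,"linear":[0,0,0],"rot":[0,0,0.25]},{"fingers":0.6,"linear":[-0.004,-0.0353,0.01],"rot":[0,0,0]},{"fingers":0.6,"linear":[0,0,0.04],"rot":[0,0,0]},{"fingers":0.6,"linear":[0,0,0.04],"rot":[0,0,0]},{"fingers":0.6,"linear":[0,0,0],"rot":[0,0,0]},{"fingers":0.6,"linear":[0,0,0],"rot":[0,0,0]},{"fingers":0.6,"linear":[0,0,0],"rot":[0,0,0]},{"fingers":0.6,"linear":[0,0,0],"rot":[0,0,0]},{"fingers":0.6,"linear":[0,0,0],"rot":[0,0,0]}]'
python3 - <<'E'
from h import *
s=observe();print(tyaw(),s['ee_pos'],s['q'].round(2))
plan([386.1,-298.1,66],78)
c,im=snap('wrist','w24.png'); print([r[:2] for r in rects(blue(im))])
E
```

```text
clock: 32.2
ee_pos: [386.4, -299.5, 162.9]
tcp_rot: [0.001, 0.778, 0.629, 0.001]
wrist_force: [-1.0, -0.2, -0.3]
finger_gap: 53.0
(np.float64(77.9), array([ 0.002, -0.001, -1.   ])) [ 386.44632725 -299.48235002  162.89690268] [ 0.08  0.29  0.54  2.09 -0.2   0.81  2.1 ]
t 32.2 rot units [ 0.02  0.   -0.02] then shift [ 0.0013 -0.0006  0.0969]
[((321.5, 376.0), (40.0, 47.0)), ((278.0, 209.0), (84.0, 54.0))]
```

View pics/w24.png

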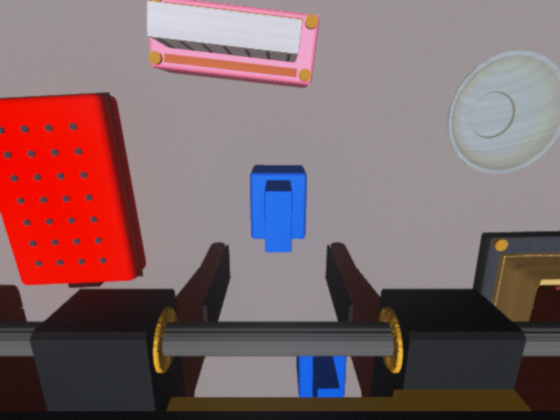

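```bash
python3 -m handwheel '[{"fingers":0.6,"linear":[0.001,0,0.04],"rot":[0,0,0]},{"fingers":0.6,"linear":[0,0,0.04],"rot":[0,0,0]},{"fingers":0.6,"linear":[0,0,0.017],"rot":[0,0,0]},{"fingers":0.6,"linear":[0,0,0],"rot":[0,0,0]},{"fingers":0.0,"linear":[0,0,0],"rot":[0,0,0]},{"fingers":0.0,"linear":[0,0,0],"rot":[0,0,0]},{"fingers":0.0,"linear":[0,0,0],"rot":[0,0,0]},{"fingers":0.0,"linear":[0,0,0],"rot":[0,0,0]},{"fingers":0.0,"linear":[0,0,0],"rot":[0,0,0]}]' 12
python3 - <<'E'
from h import *
s=observe();print(tyaw(),s['ee_pos'],s['wrist_force'],s['finger_gap'])
E
python3 -m handwheel '[{"fingers":0.0,"linear":[0,0,-0.02],"rot":[0,0,0]},{"fingers":0.0,"linear":[0,0,-0.04],"rot":[0,0,0]},{"fingers":0.0,"linear":[0,0,-0.04],"rot":[0,0,0]},{"fingers":0.0,"linear":[0,0,-0.04],"rot":[0,0,0]},{"fingers":0.0,"linear":[0,0,0],"rot":[0,0,-0.23]},{"fingers":0.0,"linear":[0,0,0],"rot":[0,0,0]},{"fingers":0.0,"linear":[0,0,0],"rot":[0,0,0]}]' 12
python3 - <<'E'
from h import *
s=observe();print(tyaw(),s['ee_pos'],s['wrist_force'],s['finger_gap'])
plan([*crate(-62,0),205],79.25)
E
```

```text
clock: 33.15
ee_pos: [386.2, -298.2, 65.2]
tcp_rot: [0.0, 0.778, 0.629, 0.0]
wrist_force: [0.1, -0.1, -1.1]
finger_gap: 19.9
(np.float64(77.9), array([ 0.001, -0.   , -1.   ])) [ 386.21717038 -298.22679704   65.19624232] [ 0.1176077  -0.06167687 -1.09937639] 19.942830956711333
clock: 33.85
ee_pos: [385.2, -297.4, 203.7]
tcp_rot: [-0.001, 0.77, 0.638, -0.0]
wrist_force: [-0.4, -0.6, 0.1]
finger_gap: 20.0
(np.float64(79.27), array([-0.002,  0.001, -1.   ])) [ 385.21436922 -297.43602413  203.65039119] [-0.38805759 -0.64421963  0.09316712] 19.990447547668758
t 33.85 rot units [-0.02 -0.01  0.  ] then shift [ 0.3075  0.0996 -0.0013]
```

```bash
python3 -m handwheel '[{"fingers":0.0,"linear":[0.0384,0.0124,0],"rot":[0,0,0]},{"fingers":0.0,"linear":[0.0384,0.0124,0],"rot":[0,0,0]},{"fingers":0.0,"linear":[0.0384,0.0124,0],"rot":[0,0,0]},{"fingers":0.0,"linear":[0.0384,0.0124,0],"rot":[0,0,0]},{"fingers":0.0,"linear":[0.0384,0.0124,0],"rot":[0,0,0]},{"fingers":0.0,"linear":[0.0384,0.0124,0],"rot":[0,0,0]},{"fingers":0.0,"linear":[0.0384,0.0124,0],"rot":[0,0,0]},{"fingers":0.0,"linear":[0.0384,0.0124,0],"rot":[0,0,0]},{"fingers":0.0,"linear":[0,0,0.02],"rot":[0,0,0]},{"fingers":0.0,"linear":[0,0,0.03],"rot":[0,0,0]}]' 12;python3 -m handwheel '[{"fingers":0,"linear":[0,0,0],"rot":[0,0,0]},{"fingers":0,"linear":[0,0,0],"rot":[0,0,0]},{"fingers":0,"linear":[0,0,0],"rot":[0,0,0]},{"fingers":0,"linear":[0,0,0],"rot":[0,0,0]},{"fingers":0,"linear":[0,0,0],"rot":[0,0,0]},{"fingers":0,"linear":[0,0,0],"rot":[0,0,0]}]'
python3 - <<'E'
from h import *
s=observe();print(tyaw(),s['ee_pos'],s['wrist_force'],s['finger_gap'],tocrate(s['ee_pos']))
c,im=snap('wrist','w25.png')
E
```

```text
clock: 34.85
ee_pos: [541.3, -13.0, 153.4]
tcp_rot: [0.0, 0.769, 0.639, 0.0]
wrist_force: [0.4, -0.1, -0.3]
finger_gap: 19.8
clock: 35.45
ee_pos: [540.8, -14.7, 155.3]
tcp_rot: [0.0, 0.77, 0.638, 0.001]
wrist_force: [0.6, -0.8, -0.6]
finger_gap: 20.3
(np.float64(79.26), array([ 0.001,  0.   , -1.   ])) [540.80015287 -14.73563396 155.30723501] [ 0.58029303 -0.81393554 -0.57823617] 20.251339506906234 [-61.42794073  -0.75385931]
```

View pics/w25.png

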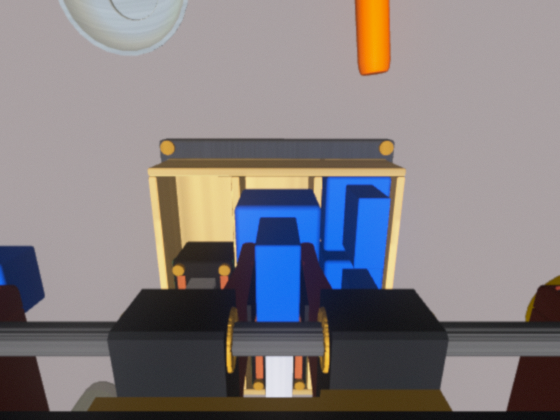

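```bash
python3 -m handwheel '[{"fingers":0.0,"linear":[0.0005,-0.0005,0.012],"rot":[0,0,0]},{"fingers":0.0,"linear":[0,0,0.012],"rot":[0,0,0]},{"fingers":0.0,"linear":[0,0,0.01],"rot":[0,0,0]},{"fingers":0.0,"linear":[0,0,0],"rot":[0,0,0]},{"fingers":0.0,"linear":[0,0,0],"rot":[0,0,0]},{"fingers":0.0,"linear":[0,0,0],"rot":[0,0,0]}]' ;python3 - <<'E'
from h import *
s=observe();print(tyaw(),s['ee_pos'],s['wrist_force'],s['finger_gap'],tocrate(s['ee_pos']))
E
```

```text
clock: 36.1
ee_pos: [540.3, -14.2, 120.8]
tcp_rot: [0.0, 0.77, 0.638, 0.0]
wrist_force: [0.2, 0.8, -0.2]
finger_gap: 20.1
(np.float64(79.27), array([ 0., -0., -1.])) [540.34572878 -14.24448361 120.80674274] [ 0.1541667   0.75236711 -0.15121609] 20.14707332669828 [-61.96565387  -0.35562008]
```

```bash
python3 -m handwheel '[{"fingers":0.0,"linear":[0,-0.0005,0.012],"rot":[0,0,0]},{"fingers":0.0,"linear":[0,0,0.012],"rot":[0,0,0]},{"fingers":0.0,"linear":[0,0,0.005],"rot":[0,0,0]},{"fingers":0.0,"linear":[0,0,0],"rot":[0,0,0]},{"fingers":0.0,"linear":[0,0,0],"rot":[0,0,0]},{"fingers":0.0,"linear":[0,0,0],"rot":[0,0,0]}]' ;python3 - <<'E'
from h import *
s=observe();print(tyaw(),s['ee_pos'],s['wrist_force'],s['finger_gap'],tocrate(s['ee_pos']))
E
python3 -m handwheel '[{"fingers":0.4,"linear":[0,0,0],"rot":[0,0,0]},{"fingers":0.4,"linear":[0,0,0],"rot":[0,0,0]},{"fingers":0.4,"linear":[0,0,-0.02],"rot":[0,0,0]},{"fingers":0.4,"linear":[0,0,-0.04],"rot":[0,0,0]},{"fingers":0.4,"linear":[0,0,-0.05],"rot":[0,0,0]},{"fingers":0.6,"linear":[0,0,-0.05],"rot":[0,0,0]},{"fingers":0.6,"linear":[0,0,0],"rot":[0,0,0]}]'
python3 - <<'E'
from h import *
s=observe();print(tyaw(),s['ee_pos'],tocrate(s['ee_pos']))
c,im=snap('wrist','w26.png')
plan([568+38,-290-8,250],79.25); ct,im=snap('top','t26.png')
for r in rects(blue(im)): print('top',np.round(r[0]),np.round(r[1]),round(r[2]),onz(ct,*r[0],45).round())
E
```

```text
clock: 36.7
ee_pos: [539.5, -14.1, 91.5]
tcp_rot: [-0.0, 0.77, 0.638, -0.0]
wrist_force: [-1.3, 0.6, -0.7]
finger_gap: 20.0
(np.float64(79.27), array([-0., -0., -1.])) [539.52849442 -14.06450307  91.46627516] [-1.29807131  0.58169486 -0.69539321] 19.954904090628006 [-62.8020952   -0.33050203]
clock: 37.4
ee_pos: [543.5, -14.3, 258.5]
tcp_rot: [0.003, 0.77, 0.638, 0.005]
wrist_force: [0.4, 0.2, 0.4]
finger_gap: 47.9
(np.float64(79.24), array([ 0.012,  0.002, -1.   ])) [543.46079854 -14.33903251 258.4668021 ] [-58.8871919    0.12983943]
t 37.45 rot units [ 0.07 -0.03  0.  ] then shift [-0.267   0.1162  0.0051]
top [372. 194.] [16. 23.] 10 [ 568. -288.   45.]
```

View pics/w26.png

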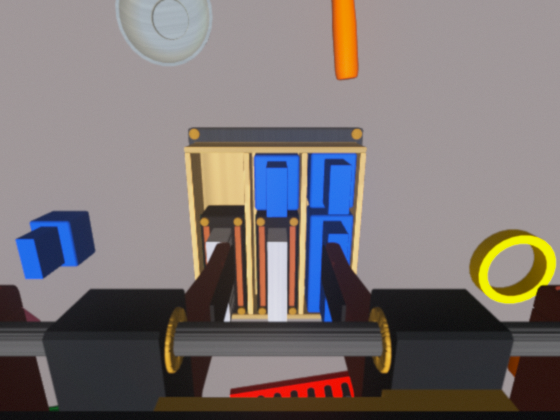

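Two bays full. Now the last short brick at about (568,−288).

```bash
python3 -m handwheel '[{"fingers":0.6,"linear":[-0.0385,0.0166,0],"rot":[0,0,0]},{"fingers":0.6,"linear":[-0.0385,0.0166,0],"rot":[0,0,0]},{"fingers":0.6,"linear":[-0.0385,0.0166,0],"rot":[0,0,0]},{"fingers":0.6,"linear":[-0.0385,0.0166,0],"rot":[0,0,0]},{"fingers":0.6,"linear":[-0.0385,0.0166,0],"rot":[0,0,0]},{"fingers":0.6,"linear":[-0.0385,0.0166,0],"rot":[0,0,0]},{"fingers":0.6,"linear":[-0.0385,0.0166,0],"rot":[0,0,0]},{"fingers":0.6,"linear":[0,0,0],"rot":[0,0,0]},{"fingers":0.6,"linear":[0,0,0],"rot":[0,0,0]},{"fingers":0.6,"linear":[0,0,0],"rot":[0,0,0]}]' 12;python3 -m handwheel '[{"fingers":0.6,"linear":[0,0,0],"rot":[0,0,0]},{"fingers":0.6,"linear":[0,0,0],"rot":[0,0,0]}]'
python3 - <<'E'
from h import *
s=observe();print(tyaw(),s['ee_pos'],s['q'].round(2))
c,im=snap('wrist','w27.png'); np.save('w27.npy',c,allow_pickle=True)
for r in rects(blue(im)): print(r)
r=[r for r in rects(blue(im)) if r[3]>1500][0]; u,v=int(r[0][0])-35,int(r[0][1])-37; print(u,v)
x=cv2.resize(im[v:v+75,u:u+70],None,fx=7,fy=7,interpolation=cv2.INTER_CUBIC)
x=cv2.convertScaleAbs(x,alpha=1.4);cv2.imwrite('pics/w27c.png',x)
E
```

```text
clock: 38.5
ee_pos: [603.3, -298.7, 250.0]
tcp_rot: [-0.001, 0.77, 0.638, -0.0]
wrist_force: [0.6, 0.8, -0.7]
finger_gap: 52.6
clock: 38.7
ee_pos: [603.9, -298.9, 251.5]
tcp_rot: [-0.0, 0.769, 0.639, 0.0]
wrist_force: [0.3, -1.1, 0.0]
finger_gap: 52.7
(np.float64(79.39), array([-0.   ,  0.001, -1.   ])) [ 603.86655196 -298.90368046  251.51404617] [ 0.02  0.5   0.5   1.57 -0.26  1.14  1.97]
((277.0, 153.0), (56.0, 42.0), 90.0, 2290.5)
((544.0, 70.0), (68.0, 30.0), 90.0, 1565.5)
242 116
```

View pics/w27.png

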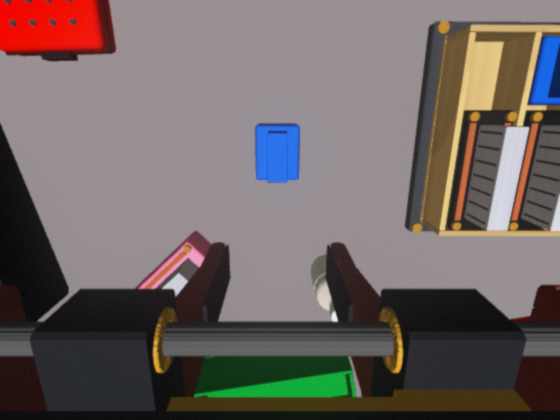

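View pics/w27c.png

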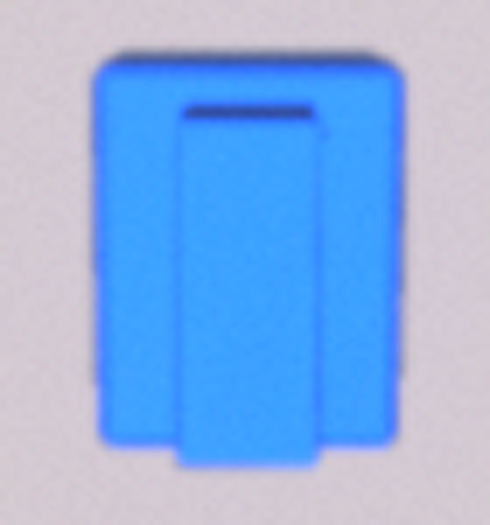

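Run:
```python
from h import *
c=np.load('w27.npy',allow_pickle=True).item()
m,y=quad(c,[(180,121),(320,121),(319,466),(177,466)],84,7,242,116)
plan([*m,66],y+90)
```

```text
centre [ 568.6 -291.5] sides [np.float64(18.9), np.float64(47.4), np.float64(20.0), np.float64(47.4)] yaw along sides 0-3: -10.9
t 38.75 rot units [ 0.   -0.01  0.05] then shift [ 0.0008 -0.0361  0.1857]
```

```bash
python3 -m handwheel '[{"fingers":0.6,"linear":[0.0008,-0.036,0.01],"rot":[0,0,0.05]},{"fingers":0.6,"linear":[0,0,0.04],"rot":[0,0,0]},{"fingers":0.6,"linear":[0,0,0.04],"rot":[0,0,0]},{"fingers":0.6,"linear":[0,0,0],"rot":[0,0,0]},{"fingers":0.6,"linear":[0,0,0],"rot":[0,0,0]},{"fingers":0.6,"linear":[0,0,0],"rot":[0,0,0]},{"fingers":0.6,"linear":[0,0,0],"rot":[0,0,0]},{"fingers":0.6,"linear":[0,0,0],"rot":[0,0,0]}]'
python3 - <<'E'
from h import *
s=observe();print(tyaw(),s['ee_pos'],s['q'].round(2))
plan([568.6,-291.5,66],79.1)
c,im=snap('wrist','w28.png'); print([r[:2] for r in rects(blue(im))])
E
```

```text
clock: 39.55
ee_pos: [569.2, -293.4, 163.2]
tcp_rot: [0.001, 0.772, 0.636, 0.001]
wrist_force: [-0.6, -0.8, -0.2]
finger_gap: 52.2
(np.float64(78.98), array([ 0.002, -0.001, -1.   ])) [ 569.22139718 -293.36365927  163.17420151] [ 0.04  0.53  0.48  1.74 -0.29  0.94  2.01]
t 39.55 rot units [ 0.02  0.   -0.02] then shift [ 0.0017 -0.001   0.0972]
[((278.5, 208.0), (84.0, 55.0))]
```

View pics/w28.png

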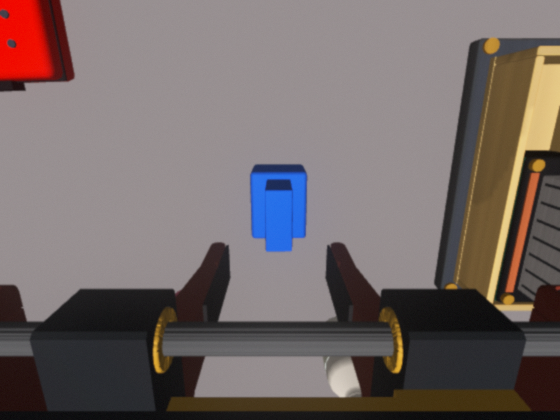

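```bash
python3 -m handwheel '[{"fingers":0.6,"linear":[0.001,0,0.04],"rot":[0,0,0]},{"fingers":0.6,"linear":[0,0,0.04],"rot":[0,0,0]},{"fingers":0.6,"linear":[0,0,0.017],"rot":[0,0,0]},{"fingers":0.6,"linear":[0,0,0],"rot":[0,0,0]},{"fingers":0.0,"linear":[0,0,0],"rot":[0,0,0]},{"fingers":0.0,"linear":[0,0,0],"rot":[0,0,0]},{"fingers":0.0,"linear":[0,0,0],"rot":[0,0,0]},{"fingers":0.0,"linear":[0,0,0],"rot":[0,0,0]},{"fingers":0.0,"linear":[0,0,0],"rot":[0,0,0]}]' 12
python3 - <<'E'
from h import *
s=observe();print(tyaw(),s['ee_pos'],s['wrist_force'],s['finger_gap'])
E
python3 -m handwheel '[{"fingers":0.0,"linear":[0,0,-0.02],"rot":[0,0,0]},{"fingers":0.0,"linear":[0,0,-0.04],"rot":[0,0,0]},{"fingers":0.0,"linear":[0,0,-0.04],"rot":[0,0,0]},{"fingers":0.0,"linear":[0,0,-0.04],"rot":[0,0,0]},{"fingers":0.0,"linear":[0,0,0],"rot":[0,0,-0.03]},{"fingers":0.0,"linear":[0,0,0],"rot":[0,0,0]},{"fingers":0.0,"linear":[0,0,0],"rot":[0,0,0]}]' 12
python3 - <<'E'
from h import *
s=observe();print(tyaw(),s['ee_pos'],s['wrist_force'],s['finger_gap'])
plan([*crate(-62,-60),205],79.25)
E
```

```text
clock: 40.5
ee_pos: [569.0, -292.2, 65.4]
tcp_rot: [0.001, 0.772, 0.636, 0.0]
wrist_force: [0.2, 0.6, 1.2]
finger_gap: 19.8
(np.float64(78.98), array([ 0.001, -0.   , -1.   ])) [ 568.99978633 -292.17180453   65.38810002] [0.23852766 0.57219754 1.21277021] 19.767431679393166
clock: 41.2
ee_pos: [567.8, -291.3, 203.3]
tcp_rot: [-0.001, 0.771, 0.637, -0.0]
wrist_force: [0.9, 0.6, -1.0]
finger_gap: 19.8
(np.float64(79.17), array([-0.002,  0.001, -1.   ])) [ 567.84124055 -291.25940118  203.287884  ] [ 0.85179091  0.58389023 -1.03554062] 19.780010614917195
t 41.2 rot units [-0.02 -0.01 -0.01] then shift [ 0.2074 -0.0787 -0.0017]
```

```bash
python3 -m handwheel '[{"fingers":0.0,"linear":[0.0345,-0.0132,0],"rot":[0,0,0]},{"fingers":0.0,"linear":[0.0345,-0.0132,0],"rot":[0,0,0]},{"fingers":0.0,"linear":[0.0345,-0.0132,0],"rot":[0,0,0]},{"fingers":0.0,"linear":[0.0345,-0.0132,0],"rot":[0,0,0]},{"fingers":0.0,"linear":[0.0345,-0.0132,0],"rot":[0,0,0]},{"fingers":0.0,"linear":[0.0345,-0.0132,0],"rot":[0,0,0]},{"fingers":0.0,"linear":[0,0,0.02],"rot":[0,0,0]},{"fingers":0.0,"linear":[0,0,0.03],"rot":[0,0,0]},{"fingers":0,"linear":[0,0,0],"rot":[0,0,0]},{"fingers":0,"linear":[0,0,0],"rot":[0,0,0]}]' 12;python3 -m handwheel '[{"fingers":0,"linear":[0,0,0],"rot":[0,0,0]},{"fingers":0,"linear":[0,0,0],"rot":[0,0,0]},{"fingers":0,"linear":[0,0,0],"rot":[0,0,0]},{"fingers":0,"linear":[0,0,0],"rot":[0,0,0]}]'
python3 - <<'E'
from h import *
s=observe();print(tyaw(),s['ee_pos'],s['wrist_force'],s['finger_gap'],tocrate(s['ee_pos']))
c,im=snap('wrist','w29.png')
E
```

```text
clock: 42.2
ee_pos: [528.8, -74.1, 153.8]
tcp_rot: [-0.001, 0.771, 0.637, -0.001]
wrist_force: [0.1, -0.7, 0.3]
finger_gap: 20.1
clock: 42.6
ee_pos: [530.1, -73.9, 155.2]
tcp_rot: [0.0, 0.771, 0.637, 0.0]
wrist_force: [-0.1, 0.5, -0.3]
finger_gap: 20.1
(np.float64(79.14), array([ 0.001,  0.   , -1.   ])) [530.05720971 -73.8716378  155.19344992] [-0.1460038   0.45311128 -0.29715084] 20.11654739377739 [-61.00451247 -60.85625932]
```

View pics/w29.png

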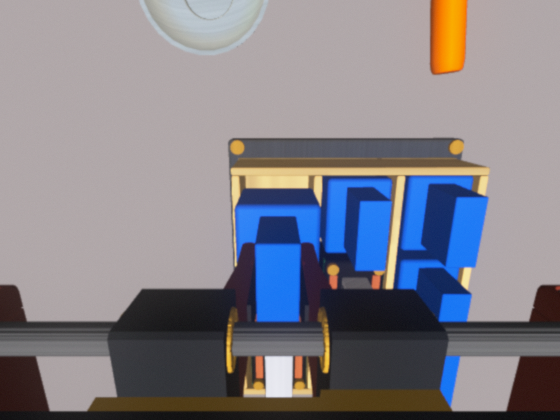

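```bash
python3 -m handwheel '[{"fingers":0.0,"linear":[0.0006,-0.001,0.012],"rot":[0,0,0]},{"fingers":0.0,"linear":[0,0,0.012],"rot":[0,0,0]},{"fingers":0.0,"linear":[0,0,0.01],"rot":[0,0,0]},{"fingers":0.0,"linear":[0,0,0],"rot":[0,0,0]},{"fingers":0.0,"linear":[0,0,0],"rot":[0,0,0]},{"fingers":0.0,"linear":[0,0,0],"rot":[0,0,0]}]' ;python3 - <<'E'
from h import *
s=observe();print(tyaw(),s['ee_pos'],s['wrist_force'],s['finger_gap'],tocrate(s['ee_pos']))
E
```

```text
clock: 43.25
ee_pos: [529.1, -73.1, 120.8]
tcp_rot: [0.0, 0.771, 0.637, 0.0]
wrist_force: [0.3, 0.5, -0.7]
finger_gap: 20.2
(np.float64(79.15), array([ 0., -0., -1.])) [529.08553384 -73.11586872 120.7844297 ] [ 0.33142779  0.52110762 -0.67842576] 20.233007454060125 [-62.0996147  -60.29403871]
```

```bash
python3 -m handwheel '[{"fingers":0.0,"linear":[0,-0.0005,0.012],"rot":[0,0,0]},{"fingers":0.0,"linear":[0,0,0.012],"rot":[0,0,0]},{"fingers":0.0,"linear":[0,0,0.005],"rot":[0,0,0]},{"fingers":0.0,"linear":[0,0,0],"rot":[0,0,0]},{"fingers":0.0,"linear":[0,0,0],"rot":[0,0,0]},{"fingers":0.0,"linear":[0,0,0],"rot":[0,0,0]}]' ;python3 - <<'E'
from h import *
s=observe();print(tyaw(),s['ee_pos'],s['wrist_force'],s['finger_gap'],tocrate(s['ee_pos']))
E
python3 -m handwheel '[{"fingers":0.4,"linear":[0,0,0],"rot":[0,0,0]},{"fingers":0.4,"linear":[0,0,0],"rot":[0,0,0]},{"fingers":0.4,"linear":[0,0,-0.02],"rot":[0,0,0]},{"fingers":0.4,"linear":[0,0,-0.04],"rot":[0,0,0]},{"fingers":0.4,"linear":[0,0,-0.05],"rot":[0,0,0]},{"fingers":0.4,"linear":[0,0,-0.05],"rot":[0,0,0]},{"fingers":0.4,"linear":[0,0,0],"rot":[0,0,0]},{"fingers":0.4,"linear":[0,0,0],"rot":[0,0,0]}]'
python3 - <<'E'
from h import *
s=observe();print(tyaw(),s['ee_pos'],tocrate(s['ee_pos']))
c,im=snap('wrist','w30.png')
plan([*crate(20,20),280],79.25); ct,im=snap('scene','s30.png')
E
```

```text
clock: 43.85
ee_pos: [528.3, -72.9, 91.4]
tcp_rot: [-0.0, 0.771, 0.637, -0.0]
wrist_force: [0.6, 0.1, -0.4]
finger_gap: 20.1
(np.float64(79.15), array([-0., -0., -1.])) [528.26303509 -72.92682844  91.4284187 ] [ 0.5628813   0.06515804 -0.35748303] 20.089482765830002 [-62.94291097 -60.26099588]
clock: 44.65
ee_pos: [528.9, -72.8, 252.7]
tcp_rot: [0.001, 0.771, 0.637, 0.001]
wrist_force: [-0.4, -0.3, -0.7]
finger_gap: 35.0
(np.float64(79.17), array([ 0.003,  0.001, -1.   ])) [528.94472954 -72.77874766 252.68669085] [-62.30056293 -59.9889219 ]
t 44.7 rot units [-0.   -0.   -0.01] then shift [ 0.0801  0.0832 -0.0288]
```

View pics/w30.png

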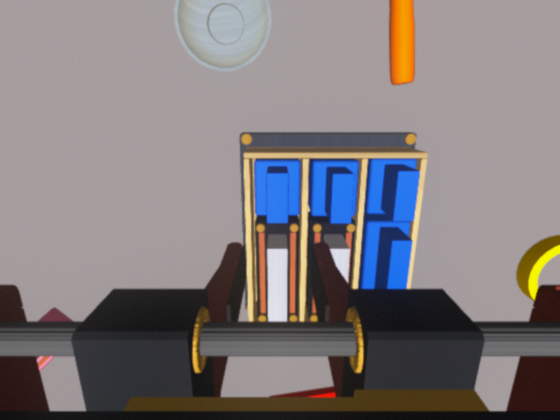

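View pics/s30.png

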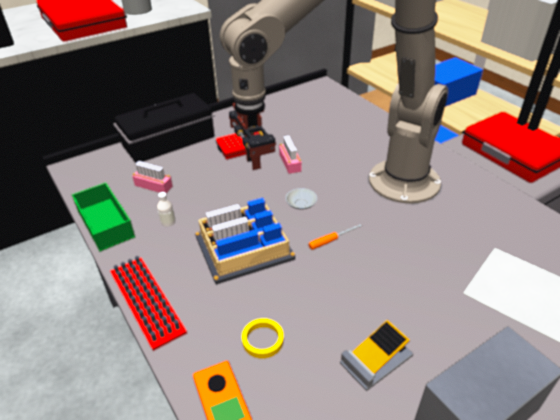

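```bash
python3 -m handwheel '[{"fingers":0,"linear":[0.043,-0.007,0],"rot":[0,0,0]},{"fingers":0,"linear":[0.043,-0.007,0],"rot":[0,0,0]},{"fingers":0,"linear":[0.043,-0.007,0],"rot":[0,0,0]},{"fingers":0,"linear":[0.043,-0.007,0],"rot":[0,0,0]},{"fingers":0,"linear":[0.043,-0.007,0],"rot":[0,0,0]},{"fingers":0,"linear":[0.043,-0.007,0],"rot":[0,0,0]},{"fingers":0,"linear":[0.043,-0.007,0],"rot":[0,0,0]},{"fingers":0,"linear":[0.043,-0.007,0],"rot":[0,0,0]},{"fingers":0,"linear":[0.043,-0.007,0],"rot":[0,0,0]},{"fingers":0,"linear":[0.043,-0.007,0],"rot":[0,0,0]}]' 12;python3 -m handwheel '[{"fingers":0,"linear":[0.043,-0.007,0],"rot":[0,0,0]},{"fingers":0,"linear":[0.043,-0.007,0],"rot":[0,0,0]},{"fingers":0,"linear":[0,0,0],"rot":[0,0,0]},{"fingers":0,"linear":[0,0,0],"rot":[0,0,0]},{"fingers":0,"linear":[0,0,0],"rot":[0,0,0]},{"fingers":0,"linear":[0,0,0],"rot":[0,0,0]}]'
python3 - <<'E'
from h import *
s=observe();print(tyaw(),s['ee_pos'],s['finger_gap'],s['q'].round(2))
c,im=snap('wrist','w31.png'); np.save('w31.npy',c,allow_pickle=True)
E
```

```text
clock: 45.75
ee_pos: [539.5, 363.7, 249.1]
tcp_rot: [-0.0, 0.771, 0.637, -0.002]
wrist_force: [0.3, 1.1, -0.0]
finger_gap: 0.4
clock: 46.35
ee_pos: [543.7, 447.5, 251.3]
tcp_rot: [0.0, 0.772, 0.636, -0.001]
wrist_force: [-0.3, 0.5, 0.1]
finger_gap: 0.4
(np.float64(79.0), array([-0.   , -0.001, -1.   ])) [543.67517147 447.47649727 251.28031051] 0.37355235940767045 [-0.98  0.53  0.3   1.48 -0.16  1.16  0.73]
```

View pics/w31.png

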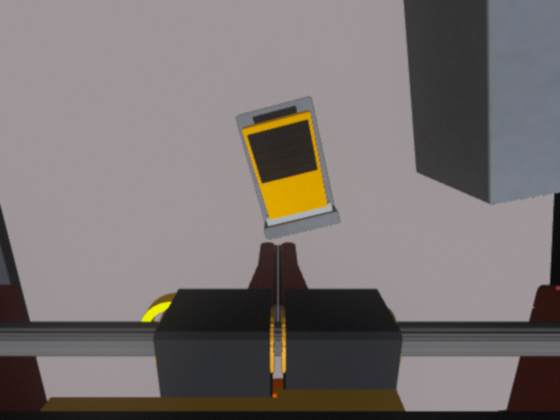

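Run:
```python
from h import *
c,im=snap('wrist','w32.png'); s=observe(); print(s['ee_pos'])
np.save('w32.npy',c,allow_pickle=True)
x=cv2.resize(im[85:250,225:350],None,fx=4,fy=4,interpolation=cv2.INTER_CUBIC);cv2.imwrite('pics/w32c.png',cv2.convertScaleAbs(x,alpha=1.3))
b=onz(c,418,168,0); print('supply base',b)
# height along vertical from base corner: find z where proj ~ (492,202)
for z in (60,80,100,120,140,160): print(z,np.round(proj(c,[b[0],b[1],z])))
```

```text
[543.54639176 448.16474018 251.81630747]
supply base [564.53739116 621.12333965   0.        ]
60 [442. 177.]
80 [451. 181.]
100 [462. 186.]
120 [475. 190.]
140 [489. 196.]
160 [505. 203.]
```

View pics/w32c.png

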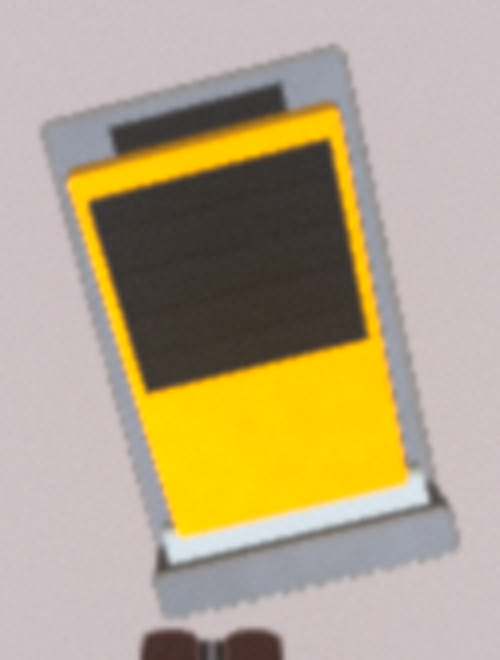

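Run:
```python
from h import *
c=np.load('w32.npy',allow_pickle=True).item()
m,y=quad(c,[(91,203),(330,140),(368,338),(147,392)],65,4,225,85)
plan([*m,100],79.2)
```

```text
centre [506.2 461.7] sides [np.float64(61.5), np.float64(50.6), np.float64(59.0), np.float64(50.1)] yaw along sides 0-3: 3.1
t 46.45 rot units [ 0.    0.   -0.03] then shift [ 0.0063 -0.0392  0.1518]
```

```bash
python3 -m handwheel '[{"fingers":0,"linear":[0.0063,-0.039,0],"rot":[0,0,0]},{"fingers":0,"linear":[0,0,0.05],"rot":[0,0,0]},{"fingers":0,"linear":[0,0,0.05],"rot":[0,0,0]},{"fingers":0,"linear":[0,0,0.045],"rot":[0,0,0]},{"fingers":0,"linear":[0,0,0],"rot":[0,0,0]},{"fingers":0,"linear":[0,0,0],"rot":[0,0,0]},{"fingers":0,"linear":[0,0,0],"rot":[0,0,0]},{"fingers":0,"linear":[0,0,0],"rot":[0,0,0]},{"fingers":0,"linear":[0,0,0],"rot":[0,0,0]}]'
python3 - <<'E'
from h import *
s=observe();print(tyaw(),s['ee_pos'],s['wrist_force'])
snap('scene','s33.png'); snap('wrist','w33.png')
E
```

```text
clock: 47.35
ee_pos: [506.8, 464.1, 108.9]
tcp_rot: [-0.0, 0.771, 0.637, 0.002]
wrist_force: [-0.7, 0.5, 0.5]
finger_gap: 0.5
(np.float64(79.15), array([ 0.002,  0.003, -1.   ])) [506.79219844 464.0533106  108.93924723] [-0.67397961  0.50197446  0.49889782]
```

View pics/s33.png

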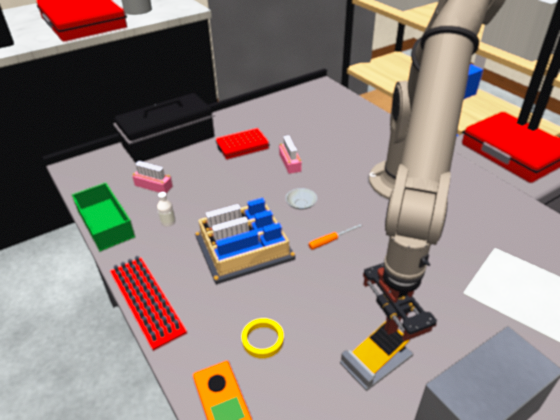

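View pics/w33.png

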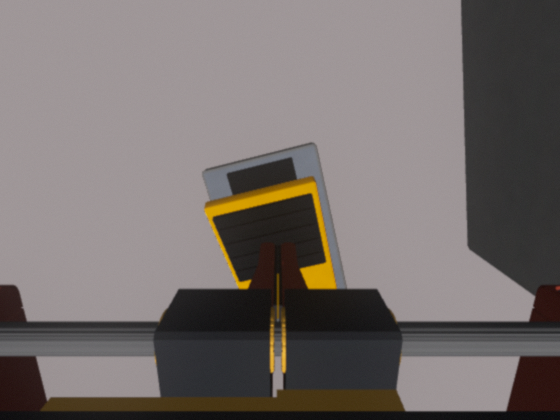

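```bash
python3 -m handwheel '[{"fingers":0,"linear":[0,-0.004,0.012],"rot":[0,0,0]},{"fingers":0,"linear":[0,0,0.01],"rot":[0,0,0]},{"fingers":0,"linear":[0,0,0.008],"rot":[0,0,0]},{"fingers":0,"linear":[0,0,0],"rot":[0,0,0]},{"fingers":0,"linear":[0,0,0],"rot":[0,0,0]},{"fingers":0,"linear":[0,0,0],"rot":[0,0,0]}]'; python3 -m handwheel '[{"fingers":0,"linear":[0,0,0.006],"rot":[0,0,0]},{"fingers":0,"linear":[0,0,0.006],"rot":[0,0,0]},{"fingers":0,"linear":[0,0,0],"rot":[0,0,0]},{"fingers":0,"linear":[0,0,0],"rot":[0,0,0]}]'
```

```text
clock: 48.05
ee_pos: [501.0, 464.4, 76.8]
tcp_rot: [-0.001, 0.771, 0.637, -0.001]
wrist_force: [-3.4, -1.5, 10.4]
finger_gap: 0.4
clock: 48.45
ee_pos: [499.4, 464.6, 64.6]
tcp_rot: [-0.001, 0.77, 0.638, -0.002]
wrist_force: [-7.7, -1.8, 12.6]
finger_gap: 0.4
```

```bash
python3 -m handwheel '[{"fingers":0,"linear":[0,0,0.006],"rot":[0,0,0]},{"fingers":0,"linear":[0,0,0.005],"rot":[0,0,0]},{"fingers":0,"linear":[0,0,0],"rot":[0,0,0]},{"fingers":0,"linear":[0,0,0],"rot":[0,0,0]}]'; python3 -m handwheel '[{"fingers":0,"linear":[0,0,0.004],"rot":[0,0,0]},{"fingers":0,"linear":[0,0,0],"rot":[0,0,0]},{"fingers":0,"linear":[0,0,0],"rot":[0,0,0]}]'
```

```text
clock: 48.85
ee_pos: [498.1, 464.7, 53.7]
tcp_rot: [-0.002, 0.77, 0.638, -0.003]
wrist_force: [-11.2, -2.6, 16.8]
finger_gap: 0.4
clock: 49.15
ee_pos: [498.0, 464.7, 52.1]
tcp_rot: [-0.002, 0.77, 0.638, -0.003]
wrist_force: [-16.3, -7.8, 33.5]
finger_gap: 0.7
```

```bash
python3 -m handwheel '[{"fingers":0,"linear":[0,0,0],"rot":[0,0,0]},{"fingers":0,"linear":[0,0,0],"rot":[0,0,0]},{"fingers":0,"linear":[0,0,0],"rot":[0,0,0]},{"fingers":0,"linear":[0,0,0],"rot":[0,0,0]}]'
python3 - <<'E'
from h import *
c,a=snap('scene','s34.png'); b=cv2.imread('pics/s33.png')
d=cv2.absdiff(a,b)[190:290,190:300]; print('crate region diff',d.mean())
cv2.imwrite('pics/s34c.png',np.vstack([cv2.resize(x[190:290,180:310],None,fx=4,fy=2.9) for x in (b,a)]))
snap('wrist','w34.png')
E
```

```text
clock: 49.55
ee_pos: [498.1, 464.7, 52.1]
tcp_rot: [-0.002, 0.77, 0.638, -0.003]
wrist_force: [-16.7, -6.9, 32.9]
finger_gap: 0.3
crate region diff 15.290060606060607
```

View pics/s34c.png

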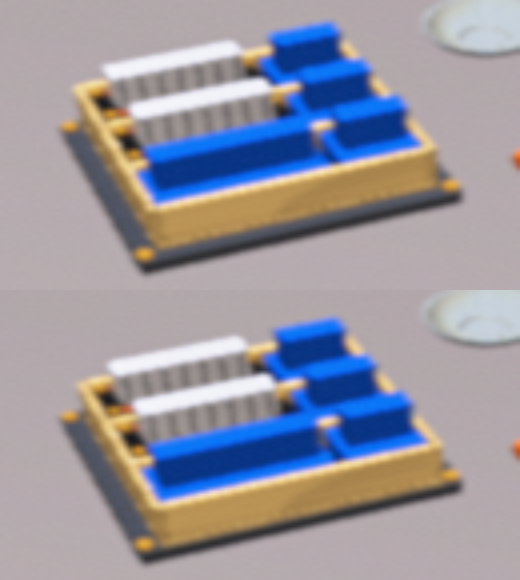

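View pics/w34.png

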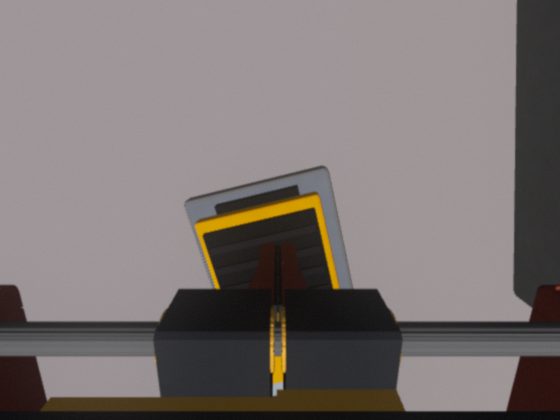

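```bash
python3 -m handwheel '[{"fingers":0,"linear":[0,0,-0.006],"rot":[0,0,0]},{"fingers":0,"linear":[0,0,-0.005],"rot":[0,0,0]},{"fingers":0,"linear":[0,0,-0.005],"rot":[0,0,0]},{"fingers":0,"linear":[0,0,-0.005],"rot":[0,0,0]},{"fingers":0,"linear":[0,0,-0.005],"rot":[0,0,0]},{"fingers":0,"linear":[0,0,-0.006],"rot":[0,0,0]},{"fingers":0,"linear":[0,0,-0.01],"rot":[0,0,0]},{"fingers":0,"linear":[0,0,-0.03],"rot":[0,0,0]},{"fingers":0,"linear":[0,0,-0.05],"rot":[0,0,0]},{"fingers":0,"linear":[0,0,-0.05],"rot":[0,0,0]}]'
python3 - <<'E'
from h import *
s=observe(); print(s['ee_pos'],s['wrist_force'])
plan([*(crate(0,0)+np.array([42,-8])),270],79.25)
E
```

```text
clock: 50.65
ee_pos: [500.4, 463.0, 221.6]
tcp_rot: [0.0, 0.771, 0.637, -0.002]
wrist_force: [1.5, 1.4, 1.0]
finger_gap: 0.6
[500.41978795 463.04541397 221.6212525 ] [1.45020461 1.41207444 1.04967578]
t 50.65 rot units [-0.03  0.04 -0.01] then shift [-0.4611  0.233  -0.0484]
```

Move back over the crate for a final check.

```bash
python3 -m handwheel '[{"fingers":0,"linear":[0,0,-0.04],"rot":[0,0,0]},{"fingers":0,"linear":[-0.042,0.021,0],"rot":[0,0,0]},{"fingers":0,"linear":[-0.042,0.021,0],"rot":[0,0,0]},{"fingers":0,"linear":[-0.042,0.021,0],"rot":[0,0,0]},{"fingers":0,"linear":[-0.042,0.021,0],"rot":[0,0,0]},{"fingers":0,"linear":[-0.042,0.021,0],"rot":[0,0,0]},{"fingers":0,"linear":[-0.042,0.021,0],"rot":[0,0,0]},{"fingers":0,"linear":[-0.042,0.021,0],"rot":[0,0,0]},{"fingers":0,"linear":[-0.042,0.021,0],"rot":[0,0,0]},{"fingers":0,"linear":[-0.042,0.021,0],"rot":[0,0,0]}]'; python3 -m handwheel '[{"fingers":0,"linear":[-0.042,0.021,0],"rot":[0,0,0]},{"fingers":0,"linear":[-0.042,0.021,0],"rot":[0,0,0]},{"fingers":0,"linear":[0,0,0],"rot":[0,0,0]},{"fingers":0,"linear":[0,0,0],"rot":[0,0,0]},{"fingers":0,"linear":[0,0,0],"rot":[0,0,0]},{"fingers":0,"linear":[0,0,0],"rot":[0,0,0]}]'
python3 - <<'E'
from h import *
snap('wrist','w35.png'); snap('scene','s35.png')
c=get_calibration('top'); a=cv2.imread('pics/top0.png'); ct,b=snap('top','t35.png')
cv2.imwrite('pics/cmp.png',np.hstack([a[60:330,150:470],b[60:330,150:470]]))
E
```

```text
clock: 51.65
ee_pos: [615.6, 55.6, 261.0]
tcp_rot: [-0.001, 0.771, 0.637, -0.001]
wrist_force: [0.1, -0.2, -0.5]
finger_gap: 0.4
clock: 52.25
ee_pos: [641.5, -30.9, 261.2]
tcp_rot: [-0.001, 0.77, 0.638, -0.0]
wrist_force: [0.1, 0.9, -1.0]
finger_gap: 0.3
```

View pics/w35.png

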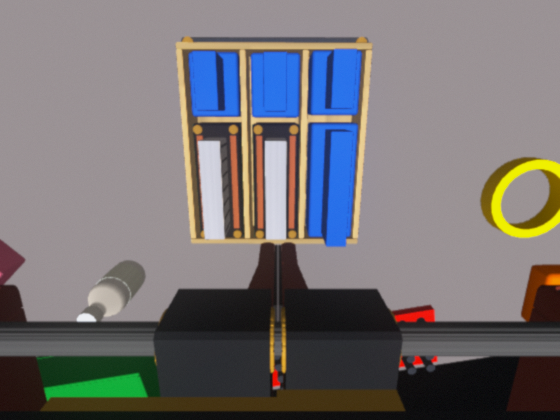

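View pics/s35.png

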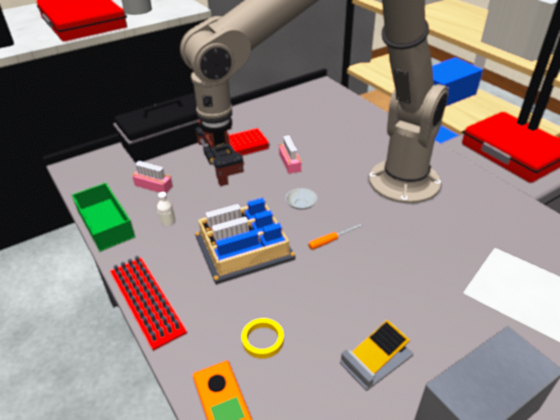

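View pics/cmp.png

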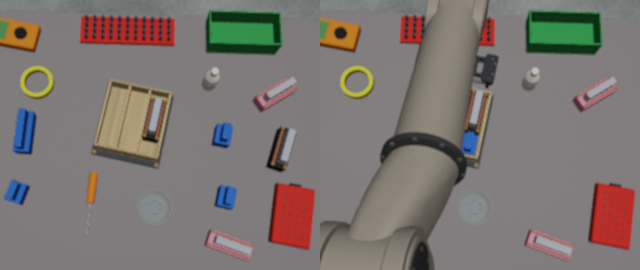

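```bash
python3 -c "
from plant import *
print(observe()['wrist_force']); print(job_done())"
```

```text
[-0.78818279  0.42985212 -0.51084384]
the job is handed in; nothing more can be done
None
```

The crate is packed, the pedal has been pressed to its stop and released, and the job was handed in at about 52 s. No verdict comes back, so the checks below are my own.

**Packing:** I moved the packed module 21 mm up to the far end of its bay. The bench module went into the middle bay, the long brick into the third bay, and one short brick into the near end of each bay. Every piece set down measured within about 2 mm of the floor height worked out from its own grip.

**Pedal:** I pressed the pad about 26 mm. The vertical force rose from 17 to 33 N with almost no further travel, which I took as the stop, and I held it about 0.4 s. The scene picture showed the crate shifted with all its contents, and I then let the pedal up slowly.

**Final pictures:** All six pieces stand flat in their bays, the pedal is up, and the arm is clear of everything. The dish, bit case, flux bottle, tape and driver look unmoved. In the top view the arm hid the driver, so that one was checked only in the scene picture.

**Readings that disagreed:** The wrist camera measured lengths 1 to 1.5% short, and the pad read 50 mm instead of 56 mm along its length. I could not read the pedal angle directly. The stop is judged only from force, travel and the pictures.

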